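Pull the organiser's shutter down with the hook pole

ROBOT

A 6-joint arm with a two-finger parallel gripper is mounted at the origin on the work surface. World frame = base frame: x ahead of the robot, y to its left, z up, the work surface at z = 0. Lengths are in m, angles in rad, forces in N, time in s.
With the tool pointing down it reaches from about 0.375 to 0.9 m from the base axis. Payload 3.1 kg.
Tool frame: the origin (TCP) lies at the very end of the fingers, on their centre line; the grasp point (between the pads) lies 19 mm behind it; z points along the fingers, y is the direction in which the jaws open and shut (so a half turn about z gives the same grasp; the last joint's range is limited). The gripper opens to 87 mm and grips with 3 to 60 N. Pads are 19 mm wide; open, the fingers measure 117 mm over their backs; the gripper's body (75 mm by 190 mm) begins 51 mm behind the grasp point.
Start: joints at [1.117, 0.527, 1.433, -0, 1.181, -0.178], TCP at [0.17, 0.602, 0.223] pointing down, gripper open.
Joint ranges: [-3.08, 3.08], [-0.75, 2.2], [0.22, 2.44], [-1.43, 4.57], [0, 2.65], [-2.85, 2.85]. Speed limits (rad/s): [2.79, 2.79, 3.14, 3.14, 3.14, 3.14].

INTERFACE

Orientations are given as a unit quaternion [x, y, z, w].
In Python, from rig import robot, optics gives the robot as it stands.
- The arm moves only by the shell command python3 -m inch 'ROWS' [FORCE]. ROWS is JSON, a list of rows, each an object of numbers: "ax", "ay", "az": the turn, a rotation vector about the tool's x, y, z in rad; "dx", "dy", "dz": the shift along the tool's x, y, z in mm; "gripper": the opening in per cent of the stroke, from 0 (shut) to 100 (fully open). In form: [{"ax": .., "ay": .., "az": .., "dx": .., "dy": .., "dz": .., "gripper": ..}, ...]. A call has 1 to 8 rows; each row shifts and turns the commanded pose from where the row before left it, along the tool's axes as they then stand; what a row does not reach is not made up. A row lasts 1/10 s, in which the tool goes at most 50 mm and 8.59 degrees, less where a joint would pass 70% of its speed; a pose out of reach is approached as far as the arm can. A call with a gripper value outside its range is refused whole. The fingers move at their own pace and stop on an object; FORCE is the grip in N (left out, the last holds). Time passes only in rows, so rows that do not move let the fingers close. It gives the time, the measured TCP pose, the force and the opening at its end, in the units of the state.
- robot.get_obs(): the state, without advancing time (a new reading comes with each control period).
- optics.camera(name): name is "scene" or "side" or "wrist"; returns a dict with "img" (420x560x3 uint8, red, green, blue), "depth" (420x560 float32, m along the optical axis (not along the pixel's ray), 0 where there is no reading), "camera_matrix" (3x3 intrinsics, pixels), "position" and "attitude" of the camera in the world. Camera axes: x right, y up, looking along -z (the intrinsics and any distortion apply to the point x, -y, -z); pixel columns grow to the right and rows downward; lengths in m; the calibration is good to about 2 mm. A picture is of the moment at which its call begins.
- robot.hand_in(): hands the job in, once; it reports no verdict.
The state is a dict: "time": time; "q": joint angles; "joint_velocities": joint speeds; "joint_torque": joint torques, N m; "position": TCP position; "tool_rot": TCP orientation; "ft_force": force on the tool from outside, world axes, zero at the start; "moment": the same for the moment, N m; "grip_width": finger opening in m.
Only numpy, scipy, OpenCV 4.12 (cv2) and the standard library are available. Lean on these libraries where they do the work, as an engineer would, in place of code of your own. Each camera call takes 0.05 s, during which the arm holds its last target.

TASK

Take the hook pole off its rest, put its hook down through the ring of the raised shutter on the organiser, and with it pull the shutter gently down until it is fully home and presses its seal strip flat. Then unhook the pole and lay it back in its rest as it was. Work the shutter with the pole only, never forcing it, and leave the drawer shut and the other things where they stand.

Things in the scene. Friction and masses are not known exactly. Their poses are not given: they have to be found in the camera images.
- pole_grip (a point): Grip point of the hook pole (0.16 kg), on its axis by the centre of mass. Pole axes: x along the pole to the hook, z up as it lies. Wooden handle, 18 mm wide (y), 30 mm tall (z), from 95 mm behind to 35 mm ahead of this point; then a 7 mm steel rod along the axis to 105 mm ahead, where the hook begins (see hook_bend, hook_tip). Lying in the rest, the axis is 52 mm above the shelf.
- hook_tip (a point): Free end of the hook's prong, a 6 mm bar that runs 26 mm at a right angle from the bridge's far end, back and down. In pole axes 106 mm ahead of pole_grip and 35 mm below it; the end is round, 3 mm radius about this point.
- hook_bend (a point): Middle of the hook's bridge, which bears on the ring: in pole axes 114 mm ahead of pole_grip and 7 mm below it. The bridge is a 6 mm bar, 23 mm long, from the rod's end forward and 40 degrees below the axis. With the pole pitched hook end up by 40 degrees the bridge is level and the prong behind it points straight down.
- rest: Fixed grey plastic rest, origin on the shelf, x to the hook end. Base 200 x 60 x 8 mm, x -75 to 125. Two forks 14 mm thick: at x=-50 a slot 26 mm wide, floor 37 mm up (handle); at x=105 a slot 16 mm wide, floor 48.5 mm up (rod); cheeks flare at the top, 30 mm above the floor. With the pole in place pole_grip is at about (30, 0, 52) mm; fingers have room from x=-43 to 98.
- organiser: Fixed white plastic organiser, origin under its centre on the shelf, front towards its -x, z up. Case 160 (x) x 220 (y) x 215 mm high; two upright grey rails 20 x 20 mm, 338 mm tall, at the front corners (front faces at x=-100 mm), joined by a bar on top. Closed drawer in the lowest 86 mm; above it an open cubby that the shutter closes.
- ring (a point): Centre of the steel ring on the shutter's top bar. The ring lies level (hole opens upward): inner diameter 24 mm, outer 36 mm, wire 6 mm; its centre is 30 mm in front of the shutter's face. Axes as the organiser's: -x points away from the shutter. 310 mm above the shelf with the shutter fully up; it goes straight down with the shutter.
- shutter_panel (a joint): How far the shutter (clear pane, grey frame, 190 x 115 mm) is down, m: 0 fully up; starts 0 to 0.03 and stays where left (friction; 1 to 3 N of pull at the ring moves it down). It meets the seal strip at 0.095 to 0.111: the sill's height is set differently each time and not measured, so feel for it. The pole must never load the shutter, its ring or the organiser above 14 N.
- seal (a joint): How far the black rubber seal strip (190 mm long, across the front under the shutter) is pressed down, m: 0 free, 0.003 on its hard stop. Sprung: pressing it adds 1.5 N at first touch and 4.5 N when flat (up to 7.5 N pull in all); beyond that the pull rises steeply. The shutter's friction then holds it pressed when let go.
- drawer (a joint): How far the organiser's small drawer is open, m; 0 shut. To stay shut.
- cup: White ceramic cup, 76 mm across, 85 mm tall, origin under its centre. Bystander.
- jar: Glass jar with steel lid, 84 mm across, 130 mm tall, origin under its centre. Bystander.
- grinder: Stainless hand grinder, 64 mm across, 200 mm tall with its crank (reaching 60 mm to one side), origin under its centre. Bystander.
- scoop: Steel scoop, bowl 42 mm across and 28 mm tall with its origin under the bowl's centre, flat handle 110 mm towards its -x. Bystander.
Things that resemble listed ones, but are neither listed nor needed, are in the scene too. What is meant by the part that bears pole_grip is not blue, and is the smaller of those in its own colour. Leave any orange look-alike of the rest alone.

How it is judged:
On the way, in this order (a step that is already met when the one before it is completed fails the run):
1. the pole is lifted off its rest (z of pole_grip in the frame of rest above 0.1 m and contact force between pole and rest below 0.1 N), for 0.1 s.
2. the prong is down through the ring (horizontal distance between hook_tip and ring below 0.013 m and z of hook_tip in the frame of ring between -0.035 and -0.006 m), for 0.2 s.
3. the shutter is fully home (value of joint seal above 0.002 m), for 0.2 s.
At the end, for the whole second after the job is handed in: The shutter is home, holding the seal strip pressed by more than 2 of its 3 mm, the drawer is shut (within 8 mm), and the pole lies still and released in both forks of its rest, hook end the same way as before (within 30 mm along, hook hanging down) (value of joint seal above 0.002 m and value of joint drawer below 0.008 m and x of pole_grip in the frame of rest between 0 and 0.06 m and y of pole_grip in the frame of rest between -0.012 and 0.012 m and z of pole_grip in the frame of rest between 0.044 and 0.06 m and angle between the x axis of pole_grip and the x axis of rest, either way round below 0.15 rad and x of hook_tip in the frame of rest above 0.09 m and angle between pole_grip's own z axis and vertical below 0.4 rad and linear speed of pole below 0.02 m/s and contact force between pole and rest above 0.3 N); the robot touches nothing.
It fails at once if the pole loads the organiser, shutter or ring with more than 14 N (contact force between pole and organiser above 14 N).
It fails at once if the robot itself touches the organiser (contact force between any of the fingers, the arm and organiser above 1 N).
It fails at once if the drawer is opened (value of joint drawer above 0.015 m).
It fails at once if the pole is dropped (linear speed of pole above 0.6 m/s and contact force between pole and the fingers below 0.05 N).
It fails at once if a bystander is shifted or tipped (distance of any of cup, jar, grinder, scoop from where it was at the start of the episode above 0.02 m or angle between any of cup, jar, grinder, scoop's own z axis and vertical above 0.25 rad).
It also fails if it takes over 72 s, if anything falls off the work surface, if the arm or the gripper's body presses on something with over 40 N, if the wrist force passes 120 N, or if a joint passes its speed limit or range.

## Working session

There is one attempt and no reset: what is moved stays moved. The work goes in short steps, Python scripts to look and compute and a shell command to move; the robot and the scene stay as the last step left them, time stands still between calls to the robot, and variables do not carry over. Pictures are saved under pics/ and viewed, and the job is handed in when it is done.

```bash
ls -la; mkdir -p pics; cat > h.py <<'E'
import numpy as np, cv2
from rig import robot, optics
from scipy.spatial.transform import Rotation as R
def cam(n):
    c=optics.camera(n); return c
def save(c,name,s=None):
    im=cv2.cvtColor(c["img"],cv2.COLOR_RGB2BGR); cv2.imwrite("pics/"+name,im)
def rot(c):
    a=np.array(c["attitude"]); return a if a.shape==(3,3) else R.from_quat(a).as_matrix()
def px2w(c,u,v,d=None):
    K=np.array(c["camera_matrix"]); d=c["depth"][int(round(v)),int(round(u))] if d is None else d
    p=np.array([(u-K[0,2])/K[0,0]*d,-(v-K[1,2])/K[1,1]*d,-d]); return rot(c)@p+np.array(c["position"])
def ray(c,u,v):
    o=np.array(c["position"]); return o,px2w(c,u,v,1.0)-o
def onz(c,u,v,z):
    o,d=ray(c,u,v); return o+d*(z-o[2])/d[2]
def w2px(c,p):
    K=np.array(c["camera_matrix"]); q=rot(c).T@(np.array(p)-np.array(c["position"])); 
    return K[0,0]*q[0]/-q[2]+K[0,2], K[1,1]*(-q[1])/-q[2]+K[1,2]
E
python3 - <<'E'
from h import *
print(robot.get_obs())
for n in("scene","side","wrist"):
    c=cam(n); save(c,n+"0.png"); print(n,{k:v for k,v in c.items() if k not in("img","depth")})
E
```

```text
total 12
drwxr-xr-x  3 agent agent 4096 Dec  7 15:11 .
drwxr-xr-x 23 root  root  4096 Dec  7 15:11 ..
drwxr-xr-x  2 agent agent 4096 Dec  7 15:11 pics
{'time': 0.0, 'q': array([ 1.11749091e+00,  5.28468955e-01,  1.43388697e+00,  3.85122266e-07,
        1.18138684e+00, -1.78492397e-01]), 'joint_velocities': array([ 0.00054684,  0.00121681, -0.00033977, -0.00126134, -0.00088361,
       -0.00102497]), 'joint_torque': array([ 1.60850228e-03, -4.40045035e+01, -1.76599073e+01,  6.33270736e-02,
        5.81619004e-02, -1.76624039e-04]), 'position': array([0.16924973, 0.60089663, 0.22157479]), 'tool_rot': array([ 1.36974525e-01,  9.90573987e-01, -1.02180282e-03, -3.34157544e-04]), 'ft_force': array([-0.45743439, -0.08808627, -0.53136458]), 'moment': array([ 0.03674474,  0.0199038 , -0.0094536 ]), 'grip_width': 0.08707139612610874}
scene {'camera_matrix': array([[427.63860317,   0.        , 272.52637749],
       [  0.        , 427.63860317, 208.24939196],
       [  0.        ,   0.        ,   1.        ]]), 'position': array([0.23848779, 0.65625315, 1.12810325]), 'attitude': array([-0.05508834,  0.3341412 ,  0.92599673, -0.16686817])}
side {'camera_matrix': array([[386.72474292,   0.        , 278.71375758],
       [  0.        , 386.72474292, 213.78257433],
       [  0.        ,   0.        ,   1.        ]]), 'position': array([ 0.33088373, -0.74928445,  0.96218812]), 'attitude': array([ 0.36163433, -0.03324185, -0.10459788,  0.92583739])}
wrist {'camera_matrix': array([[349.2587819 ,   0.        , 280.84349686],
       [  0.        , 349.2587819 , 212.15322021],
       [  0.        ,   0.        ,   1.        ]]), 'position': array([0.0900219, 0.6233742, 0.3838261]), 'attitude': array([-0.12235428, -0.09131181,  0.59615869,  0.78821723])}
```

View pics/scene0.png

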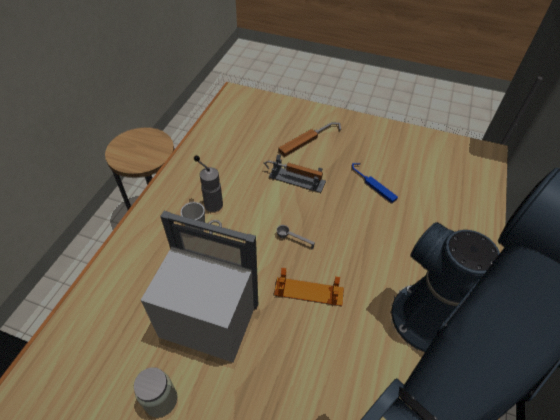

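View pics/side0.png

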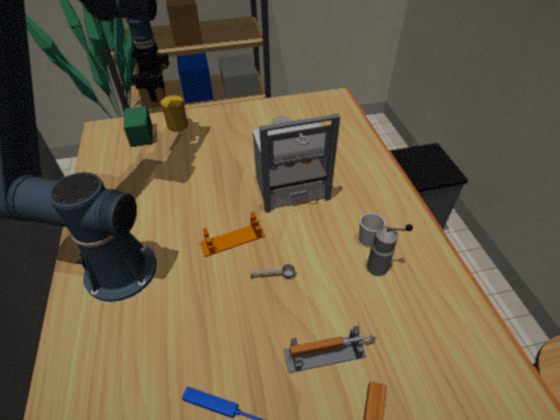

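View pics/wrist0.png

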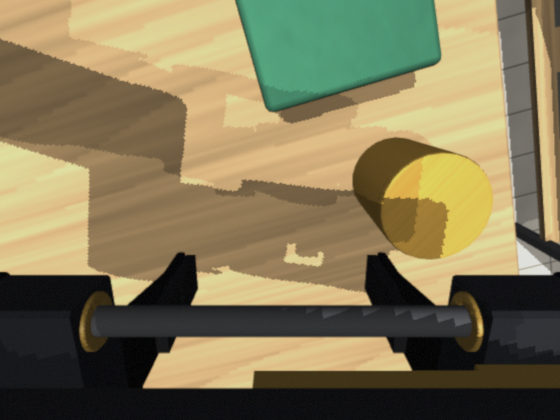

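Candidates for the pole: orange-brown pole in the grey rest (scene ≈305,170; side ≈318,347), a larger brown pole on the table (scene ≈300,142; side ≈375,400), and a blue pole (scene ≈380,187; side ≈210,403). Rests: grey (scene ≈297,178) and orange (scene ≈310,290, leave alone). By the description it should be the one in the grey rest, so I'll check that in a crop and measure.

```bash
python3 - <<'E'
from h import *
np.set_printoptions(precision=4,suppress=True)
cs=cam("scene"); cd=cam("side")
def crop(c,x0,x1,y0,y1,s):
    return cv2.resize(cv2.cvtColor(c["img"][y0:y1,x0:x1],cv2.COLOR_RGB2BGR),None,fx=s,fy=s,interpolation=cv2.INTER_CUBIC)
a=crop(cs,255,355,115,200,4); b=crop(cd,270,410,315,420,4)
cv2.imwrite("pics/cropA.png",a); cv2.imwrite("pics/cropB.png",b)
cv2.imwrite("pics/cropC.png",crop(cd,245,350,105,220,5))
for n,c in(("scene",cs),("side",cd)):
    hsv=cv2.cvtColor(c["img"],cv2.COLOR_RGB2HSV)
    m=cv2.inRange(hsv,(5,140,50),(14,255,255))
    k,l,st,ce=cv2.connectedComponentsWithStats(m)
    for i in range(1,k):
        if st[i,4]>30:
            u,v=ce[i]; ys,xs=np.where(l==i); P=np.array([px2w(c,x,y) for x,y in zip(xs,ys) if c["depth"][y,x]>0])
            q=P[:,:2]-P[:,:2].mean(0); w,V=np.linalg.eigh(q.T@q); e=V[:,1]; t=q@e
            print(n,st[i],ce[i],"mean",P.mean(0),"zmax",P[:,2].max(),"dir",e,"len",np.ptp(t))
E
```

```text
scene [  0  83 227 301 896] [ 94.9967 255.7098] mean [ 1.0148  0.09   -0.0175] zmax 0.004216203650762029 dir [-0.0033  1.    ] len 1.4039412454751856
scene [279 130  38  24 341] [297.6481 141.4428] mean [ 0.5691 -0.5532  0.0232] zmax 0.031390087147758594 dir [0.4953 0.8687] len 0.17329056771993162
scene [287 163  35  14 146] [304.5479 169.3904] mean [ 0.49   -0.3759  0.0659] zmax 0.07196303171218221 dir [-0.9991  0.0433] len 0.12724807827387918
scene [274 268  13  29 202] [280.5644 283.9307] mean [0.421  0.0642 0.037 ] zmax 0.0821449298006025 dir [-0.2182  0.9759] len 0.06787391891381814
scene [326 277  14  28 182] [333.4615 292.5495] mean [0.2707 0.0339 0.0309] zmax 0.06824459399173377 dir [-0.1969  0.9804] len 0.059390943660782056
side [346  88  20  29  45] [355.9556 102.4667] mean [ 1.0048  0.7127 -0.0006] zmax 0.0040482340457159705 dir [-0.0012  1.    ] len 0.23743322620109297
side [366 118  16  23  32] [373.625  129.7188] mean [ 1.0028  0.4944 -0.0005] zmax 0.004394520882689434 dir [0.0016 1.    ] len 0.16521863162209427
side [384 145  25  35 106] [397.0377 163.3679] mean [ 1.06
[... 266 characters left out ...]
5.7703 225.9595] mean [0.4212 0.048  0.0382] zmax 0.08040611354546667 dir [-0.1429  0.9897] len 0.11336811301714278
side [203 228   6   9  34] [205.2941 231.8529] mean [0.2646 0.044  0.0569] zmax 0.07011841130587981 dir [0.1249 0.9922] len 0.01532899290719288
side [207 242  10  14  63] [211.2857 248.381 ] mean [0.2739 0.0042 0.0218] zmax 0.04864714647549573 dir [0.4515 0.8923] len 0.042989092227171725
side [290 338  53  19 432] [316.287  346.2616] mean [ 0.4923 -0.3821  0.0634] zmax 0.07227125788692912 dir [-0.9993  0.038 ] len 0.1276995607588503
side [364 382  22  38 557] [374.9156 401.6607] mean [ 0.5921 -0.5206  0.0253] zmax 0.031131563475652158 dir [0.5458 0.8379] len 0.08644730511397533
```

View pics/cropA.png

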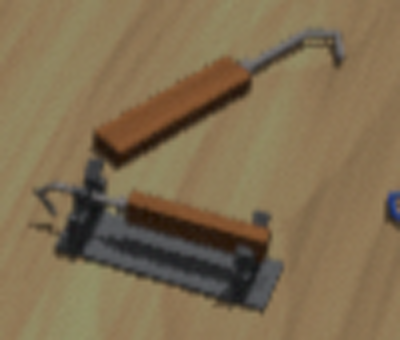

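View pics/cropB.png

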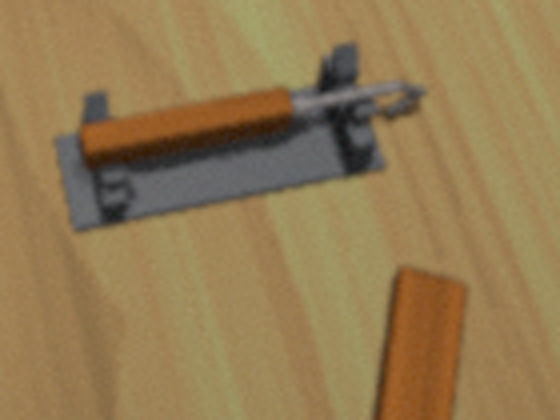

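View pics/cropC.png

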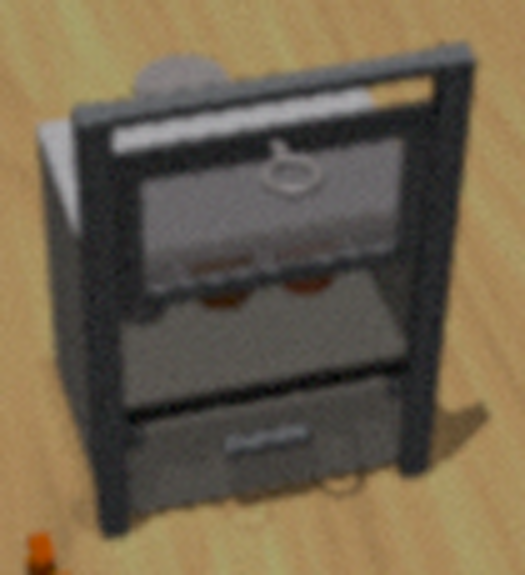

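The crop confirms it: the pole in the grey rest has a handle of about 127 mm (130 expected) and its hook towards world +x. It is smaller than the loose brown one, which measures 173 mm. Next I'll measure the organiser, ring and bystanders.

```bash
python3 - <<'E'
from h import *
np.set_printoptions(precision=4,suppress=True)
cd=cam("side"); c=cd
# top-bar corners in crop C (x/5+245, y/5+105)
f=lambda a,b:(a/5+245,b/5+105)
for n,p in dict(barL=(76,112),barR=(474,52),railLbot=(113,530),railRbot=(415,472),ring=(291,173),ringL=(264,173),ringR=(319,173),ringT=(291,156),ringB=(291,193)).items():
    u,v=f(*p); print(n,round(u),round(v),px2w(c,u,v))
# plane z=0.338: bar top corners; z=0: rail feet
print("bar z.338",onz(c,*f(76,112),.338),onz(c,*f(474,52),.338))
print("feet z0",onz(c,*f(113,530),0),onz(c,*f(415,472),0))
# plane fit on points, front
P=[];
for v in range(110,212):
    for u in range(250,345):
        if c["depth"][v,u]>0:
            p=px2w(c,u,v)
            if p[2]>0.02: P.append(p)
P=np.array(P); np.save("org.npy",P)
print(P.min(0),P.max(0))
top=P[P[:,2]>0.325]; print(len(top),top.min(0),top.max(0),top.mean(0))
rect=cv2.minAreaRect(top[:,:2].astype(np.float32)*1000); print(rect)
for n in("scene","side"):
    cc=cam(n); 
    hsv=cv2.cvtColor(cc["img"],cv2.COLOR_RGB2HSV)
    d=cc["depth"]; 
    vv,uu=np.mgrid[0:420,0:560]; K=cc["camera_matrix"]
    X=np.stack([(uu-K[0,2])/K[0,0]*d,-(vv-K[1,2])/K[1,1]*d,-d],-1)@rot(cc).T+np.array(cc["position"])
    m=((X[...,2]>0.015)&(d>0)&(X[...,0]>0.2)&(X[...,0]<1)&(np.abs(X[...,1])<.8)&(X[...,2]<.4)).astype(np.uint8)
    k,l,st,ce=cv2.connectedComponentsWithStats(m)
    for i in range(1,k):
        if st[i,4]>25:
            Q=X[l==i]; print(n,ce[i].round(),st[i,4],Q.min(0),Q.max(0))
E
```

```text
barL 260 127 [0.4681 0.141  0.3377]
barR 340 115 [ 0.8993  0.6282 -0.0002]
railLbot 268 211 [0.4752 0.1318 0.0068]
railRbot 328 199 [0.6903 0.1382 0.0059]
ring 303 140 [0.5933 0.1418 0.2739]
ringL 298 140 [0.5679 0.1092 0.3019]
ringR 309 140 [0.6114 0.1451 0.2684]
ringT 303 136 [0.5878 0.1244 0.2993]
ringB 303 144 [0.5941 0.1428 0.2586]
bar z.338 [0.468  0.1406 0.338 ] [0.6996 0.1441 0.338 ]
feet z0 [0.4762 0.138  0.    ] [0.6925 0.1437 0.    ]
[0.4169 0.073  0.0201] [0.6995 0.4944 0.3429]
494 [0.4644 0.1271 0.325 ] [0.6973 0.1587 0.3429] [0.5771 0.1403 0.3369]
((580.7921752929688, 143.42477416992188), (232.88565063476562, 25.644454956054688), 1.7649446725845337)
scene [298. 141.] 363 [ 0.512  -0.6407  0.015 ] [ 0.6292 -0.4726  0.0318]
scene [296. 170.] 569 [ 0.4268 -0.4135  0.0154] [ 0.6433 -0.346   0.079 ]
scene [210. 186.] 810 [ 0.7125 -0.1927  0.015 ] [ 0.8016 -0.1288  0.2008]
scene [377. 185.] 135 [ 0.2002 -0.4725  0.015 ] [ 0.28   -0.4022  0.0232]
scene [203. 284.] 12407 [ 0.4641 -0.0959  0.015 ] [0.7987 0.3175 0.3422]
scene [294. 235.] 158 [ 0.3732 -0.1503  0.015 ] [ 0.5028 -0
[... 228 characters left out ...]
[164.  59.] 133 [0.2002 0.6058 0.2983] [0.2287 0.6856 0.3392]
side [179. 111.] 353 [0.2    0.6704 0.0152] [0.2425 0.7646 0.1267]
side [295. 158.] 6510 [0.4641 0.0916 0.015 ] [0.6991 0.495  0.3426]
side [255. 223.] 163 [0.4075 0.0249 0.0152] [0.4316 0.0829 0.0814]
side [378. 241.] 1657 [ 0.7134 -0.1956  0.0151] [ 0.7998 -0.0171  0.2034]
side [208. 240.] 129 [ 0.2555 -0.0058  0.016 ] [0.2796 0.0537 0.0724]
side [275. 270.] 203 [ 0.3736 -0.1492  0.0152] [ 0.5022 -0.1073  0.0332]
side [328. 345.] 1131 [ 0.4278 -0.4112  0.0151] [ 0.6459 -0.3459  0.0827]
side [375. 401.] 694 [ 0.5549 -0.5575  0.0151] [ 0.6305 -0.4751  0.0301]
side [217. 404.] 570 [ 0.2001 -0.4765  0.015 ] [ 0.2881 -0.4039  0.0248]
```

```bash
python3 -m inch '[{"dz":-50},{"dz":-50},{"dz":-50},{"dz":-50},{"dx":-50,"az":0.08},{"dx":-50,"az":0.08},{"dx":-50,"az":0.08},{"dx":-50,"az":0.08}]' && python3 -m inch '[{"dx":-50,"az":0.08},{"dx":-50,"az":0.08},{"dx":-50,"az":0.08},{"dx":-50,"az":0.08},{"dx":-50,"az":0.08},{"dx":-50,"az":0.08},{"dx":-50,"az":0.08},{"dx":-50,"az":0.08}]'
```

```text
invalid input
```

```bash
python3 -m inch '[{"ax":0,"ay":0,"az":0,"dx":0,"dy":0,"dz":-50,"gripper":100},{"ax":0,"ay":0,"az":0,"dx":0,"dy":0,"dz":-50,"gripper":100},{"ax":0,"ay":0,"az":0,"dx":0,"dy":0,"dz":-50,"gripper":100},{"ax":0,"ay":0,"az":0,"dx":0,"dy":0,"dz":-50,"gripper":100},{"ax":0,"ay":0,"az":0.08,"dx":-50,"dy":0,"dz":0,"gripper":100},{"ax":0,"ay":0,"az":0.08,"dx":-50,"dy":0,"dz":0,"gripper":100}]'
```

```text
time: 1.0
position: [0.2647, 0.5717, 0.4256]
tool_rot: [0.215, 0.977, 0.003, 0.001]
ft_force: [1.0, -0.6, 0.8]
grip_width: 0.0871
```

```bash
python3 -m inch '[{"ax":0,"ay":0,"az":0.08,"dx":-50,"dy":0,"dz":0,"gripper":100},{"ax":0,"ay":0,"az":0.08,"dx":-50,"dy":0,"dz":0,"gripper":100},{"ax":0,"ay":0,"az":0.08,"dx":-50,"dy":0,"dz":0,"gripper":100},{"ax":0,"ay":0,"az":0.08,"dx":-50,"dy":0,"dz":0,"gripper":100},{"ax":0,"ay":0,"az":0.08,"dx":-50,"dy":0,"dz":0,"gripper":100},{"ax":0,"ay":0,"az":0.08,"dx":-50,"dy":0,"dz":0,"gripper":100},{"ax":0,"ay":0,"az":0.08,"dx":-50,"dy":0,"dz":0,"gripper":100},{"ax":0,"ay":0,"az":0.08,"dx":-50,"dy":0,"dz":0,"gripper":100}]'
python3 -m inch '[{"ax":0,"ay":0,"az":0.08,"dx":-50,"dy":0,"dz":0,"gripper":100},{"ax":0,"ay":0,"az":0.08,"dx":-50,"dy":0,"dz":0,"gripper":100},{"ax":0,"ay":0,"az":0.08,"dx":-50,"dy":0,"dz":0,"gripper":100},{"ax":0,"ay":0,"az":0.08,"dx":-50,"dy":0,"dz":0,"gripper":100},{"ax":0,"ay":0,"az":0.08,"dx":-50,"dy":0,"dz":0,"gripper":100},{"ax":0,"ay":0,"az":0.08,"dx":-50,"dy":0,"dz":0,"gripper":100},{"ax":0,"ay":0,"az":0.08,"dx":-50,"dy":0,"dz":0,"gripper":100},{"ax":0,"ay":0,"az":0.08,"dx":-50,"dy":0,"dz":0,"gripper":100}]'
python3 - <<'E'
from h import *
c=cam("wrist"); save(c,"w1.png"); print(c["position"],R.from_quat(c["attitude"]).as_matrix(),robot.get_obs()["position"],robot.get_obs()["q"])
E
```

```text
time: 1.8
position: [0.5629, 0.3111, 0.4223]
tool_rot: [0.513, 0.858, 0.0, -0.0]
ft_force: [0.5, 0.7, 0.1]
grip_width: 0.0871
time: 2.6
position: [0.6459, -0.0735, 0.4222]
tool_rot: [0.757, 0.653, 0.0, -0.0]
ft_force: [1.0, 0.1, 0.3]
grip_width: 0.0871
[0.65928157 0.00865212 0.58436224] [[ 9.88992364e-01  1.40934204e-01  4.50738734e-02]
 [-1.47966123e-01  9.42729954e-01  2.98941903e-01]
 [-3.61351332e-04 -3.02320665e-01  9.53206213e-01]] [ 0.64529826 -0.082703    0.4219027 ] [-0.29513961  0.42351903  1.06843337 -0.00796929  1.64855178 -0.13746959]
```

View pics/w1.png

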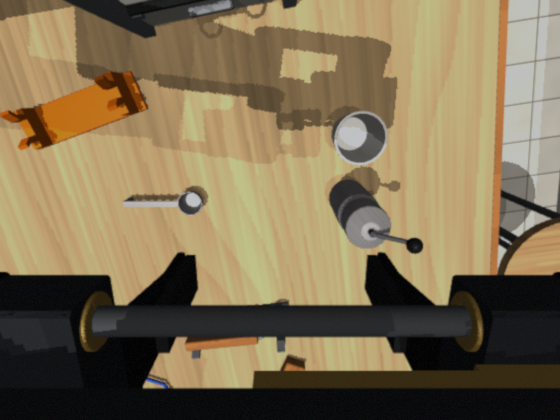

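```bash
python3 -m inch '[{"ax":0,"ay":0,"az":-0.14,"dx":-25,"dy":-25,"dz":0,"gripper":100},{"ax":0,"ay":0.14,"az":0,"dx":-20,"dy":-30,"dz":0,"gripper":100},{"ax":0,"ay":0.14,"az":0,"dx":0,"dy":0,"dz":0,"gripper":100},{"ax":0,"ay":0.14,"az":0,"dx":0,"dy":0,"dz":0,"gripper":100},{"ax":0,"ay":0.14,"az":0,"dx":0,"dy":0,"dz":0,"gripper":100},{"ax":0,"ay":0.14,"az":0,"dx":0,"dy":0,"dz":0,"gripper":100},{"ax":0,"ay":0,"az":0,"dx":0,"dy":0,"dz":0,"gripper":100},{"ax":0,"ay":0,"az":0,"dx":0,"dy":0,"dz":0,"gripper":100}]'
python3 - <<'E'
from h import *
c=cam("wrist"); save(c,"w2.png"); print(c["position"],robot.get_obs()["position"],robot.get_obs()["q"])
import pickle; pickle.dump({k:np.array(v) for k,v in c.items()},open("w2.pkl","wb"))
E
```

```text
time: 3.45
position: [0.5875, -0.1128, 0.4219]
tool_rot: [0.666, 0.663, 0.242, -0.242]
ft_force: [0.5, -0.2, -0.0]
grip_width: 0.0873
[ 0.5885633  -0.15360932  0.59983861] [ 0.58761703 -0.11194646  0.42296297] [-0.65184552  0.47723573  1.1589821   0.57529833  1.91432115 -0.56508521]
```

View pics/w2.png

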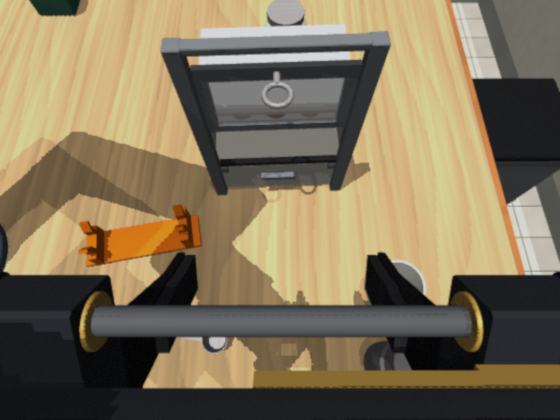

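Ring seen at about (277,94), with the bar's front corners at (164,48) and (388,40). Next is the ring ellipse and the organiser yaw.

```bash
python3 - <<'E'
from h import *
import pickle
np.set_printoptions(precision=4,suppress=True)
c=pickle.load(open("w2.pkl","rb"))
x0,x1,y0,y1=245,310,65,125
im=cv2.cvtColor(c["img"],cv2.COLOR_RGB2BGR)
cv2.imwrite("pics/ringcrop.png",cv2.resize(im[y0:y1,x0:x1],None,fx=9,fy=9,interpolation=cv2.INTER_CUBIC))
d=c["depth"]; vv,uu=np.mgrid[0:420,0:560]; K=c["camera_matrix"]
X=np.stack([(uu-K[0,2])/K[0,0]*d,-(vv-K[1,2])/K[1,1]*d,-d],-1)@rot(c).T+c["position"]
sub=X[y0:y1,x0:x1]; s2=sub[...,1]
m=np.zeros((420,560),bool); m[y0:y1,x0:x1]=True
org=X[...,1]
print("ring row pts", [X[94,u] .round(3).tolist() for u in range(255,300,3)])
mr=m&(d>0)&(X[...,1]<0.133)&(X[...,2]>0.25)
ys,xs=np.where(mr); print(len(xs)); Q=X[mr]; print(Q.min(0),Q.max(0),np.median(Q,0))
el=cv2.fitEllipse(cv2.findContours(mr.astype(np.uint8),0,1)[0][0]); print(el)
# ellipse outer points onto z
for z in(.295,.30,.305): print(z,onz(c,*el[0],z))
# bar top
b=(X[...,2]>.333)&(X[...,2]<.346)&(d>0)&(X[...,1]<.2)&(X[...,1]>.1)
T=X[b]; r=cv2.minAreaRect(T[:,:2].astype(np.float32)*1000); print(len(T),r,cv2.boxPoints(r),T[:,2].mean())
# shutter face: 
f=(d>0)&(X[...,1]>.13)&(X[...,1]<.17)&(X[...,2]<.33)&(X[...,2]>.1); 
for z in np.arange(.1,.33,.01):
    g=f&(abs(X[...,2]-z)<.005); e=X[g]
    mid=e[abs(e[:,0]-.583)<.07]; 
    print(round(z,2),len(e),len(mid),np.percentile(mid[:,1],[5,25,50]) if len(mid) else None)
E
```

```text
ring row pts [[0.559, 0.139, 0.264], [0.562, 0.141, 0.263], [0.568, 0.11, 0.298], [0.571, 0.109, 0.3], [0.573, 0.14, 0.263], [0.577, 0.141, 0.263], [0.58, 0.142, 0.261], [0.584, 0.141, 0.262], [0.588, 0.141, 0.262], [0.591, 0.141, 0.262], [0.595, 0.142, 0.261], [0.597, 0.11, 0.298], [0.601, 0.108, 0.3], [0.606, 0.142, 0.261], [0.61, 0.143, 0.26]]
474
[0.568  0.0919 0.2945] [0.6029 0.133  0.3017] [0.5849 0.1103 0.2987]
((276.7442932128906, 93.95751953125), (29.699142456054688, 30.83107566833496), 98.51982116699219)
0.295 [0.5852 0.1126 0.295 ]
0.3 [0.5852 0.1082 0.3   ]
0.305 [0.5853 0.1038 0.305 ]
3429 ((584.2407836914062, 142.43679809570312), (232.99961853027344, 21.79798698425293), 1.9536001682281494) [[467.4372 149.358 ]
 [468.1802 127.5726]
 [701.0444 135.5156]
 [700.3014 157.3009]] 0.337151076554781
0.1 535 365 [0.1374 0.1396 0.1417]
0.11 359 220 [0.1374 0.1406 0.143 ]
0.12 72 0 None
0.13 69 0 None
0.14 78 0 None
0.15 77 0 None
0.16 80 0 None
0.17 97 0 None
0.18 86 0 None
0.19 298 159 [0.1376 0.1389 0.1402]
0.2 749 490 [0.1377 0.1389 0.1401]
0.21 782 503 [0.1385 0.1398 0.141 ]
0.22 790 496 [0.1386 0.1397 0.1411]
0.23 842 541 [0.1385 0.1398 0.141 ]
0.24 813 480 [0.1385 0.1396 0.1411]
0.25 858 516 [0.1387 0.1396 0.1411]
0.26 952 576 [0.1386 0.1397 0.1411]
0.27 995 598 [0.1385 0.1397 0.141 ]
0.28 1059 637 [0.1387 0.1397 0.1411]
0.29 1132 674 [0.1377 0.1389 0.1401]
0.3 1436 923 [0.1371 0.1386 0.1401]
0.31 1119 661 [0.1387 0.1412 0.1433]
0.32 218 0 None
```

View pics/ringcrop.png

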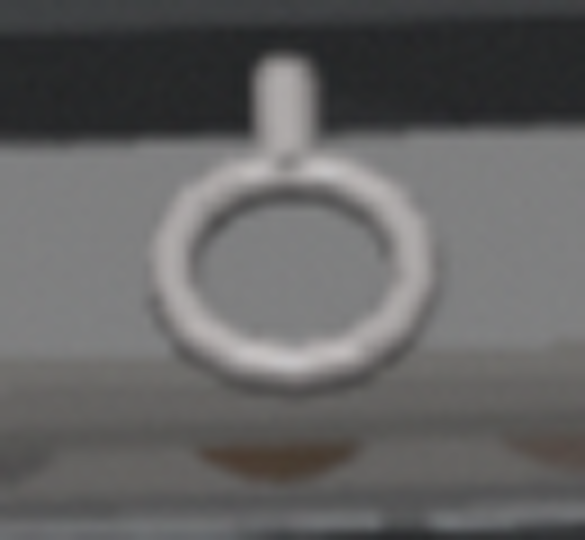

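```bash
python3 -m inch '[{"ax":0,"ay":-0.14,"az":0,"dx":0,"dy":-25,"dz":0,"gripper":100},{"ax":0,"ay":-0.14,"az":0,"dx":0,"dy":-25,"dz":0,"gripper":100},{"ax":0,"ay":-0.14,"az":0,"dx":0,"dy":-25,"dz":0,"gripper":100},{"ax":0,"ay":-0.14,"az":0,"dx":0,"dy":-25,"dz":0,"gripper":100},{"ax":0,"ay":-0.14,"az":0,"dx":0,"dy":-25,"dz":0,"gripper":100},{"ax":0,"ay":0,"az":0,"dx":-50,"dy":0,"dz":0,"gripper":100},{"ax":0,"ay":0,"az":0,"dx":-50,"dy":0,"dz":0,"gripper":100},{"ax":0,"ay":0,"az":0,"dx":-50,"dy":0,"dz":0,"gripper":100}]'
python3 -m inch '[{"ax":0,"ay":0,"az":0,"dx":-45,"dy":0,"dz":20,"gripper":100},{"ax":0,"ay":0,"az":0,"dx":-45,"dy":0,"dz":20,"gripper":100},{"ax":0,"ay":0,"az":0.14,"dx":-25,"dy":0,"dz":40,"gripper":100},{"ax":0,"ay":0,"az":0.14,"dx":0,"dy":0,"dz":40,"gripper":100},{"ax":0,"ay":0,"az":0.14,"dx":0,"dy":0,"dz":0,"gripper":100},{"ax":0,"ay":0,"az":0.14,"dx":0,"dy":0,"dz":0,"gripper":100},{"ax":0,"ay":0,"az":0.14,"dx":0,"dy":0,"dz":0,"gripper":100},{"ax":0,"ay":0,"az":0.14,"dx":0,"dy":0,"dz":0,"gripper":100}]'
python3 -m inch '[{"ax":0,"ay":0,"az":0.15,"dx":0,"dy":0,"dz":0,"gripper":100},{"ax":0,"ay":0,"az":0.15,"dx":0,"dy":0,"dz":0,"gripper":100},{"ax":0,"ay":0,"az":0.15,"dx":0,"dy":0,"dz":0,"gripper":100},{"ax":0,"ay":0,"az":0.15,"dx":0,"dy":0,"dz":0,"gripper":100},{"ax":0,"ay":0,"az":0.15,"dx":0,"dy":0,"dz":0,"gripper":100},{"ax":0,"ay":0,"az":0,"dx":0,"dy":0,"dz":0,"gripper":100},{"ax":0,"ay":0,"az":0,"dx":0,"dy":0,"dz":0,"gripper":100}]'
python3 - <<'E'
from h import *
import pickle
c=cam("wrist"); save(c,"w3.png"); o=robot.get_obs(); print(o["position"],o["q"],R.from_quat(o["tool_rot"]).as_matrix().round(3))
pickle.dump({k:np.array(v) for k,v in c.items()},open("w3.pkl","wb"))
E
```

```text
time: 4.3
position: [0.4629, -0.2604, 0.4255]
tool_rot: [0.706, 0.708, -0.0, 0.003]
ft_force: [1.3, -0.4, 0.7]
grip_width: 0.087
time: 5.1
position: [0.4628, -0.3758, 0.3047]
tool_rot: [0.935, 0.354, 0.0, 0.002]
ft_force: [0.1, -0.6, -0.2]
grip_width: 0.0872
time: 5.8
position: [0.4624, -0.3761, 0.3041]
tool_rot: [1.0, -0.009, 0.001, 0.001]
ft_force: [-0.1, -0.3, 0.3]
grip_width: 0.0869
[ 0.46214643 -0.37622779  0.30372734] [-8.70440625e-01  4.05993505e-01  1.40841613e+00 -3.77258321e-04
  1.32493920e+00  7.19168638e-01] [[ 1.    -0.019  0.001]
 [-0.019 -1.    -0.002]
 [ 0.001  0.002 -1.   ]]
```

View pics/w3.png

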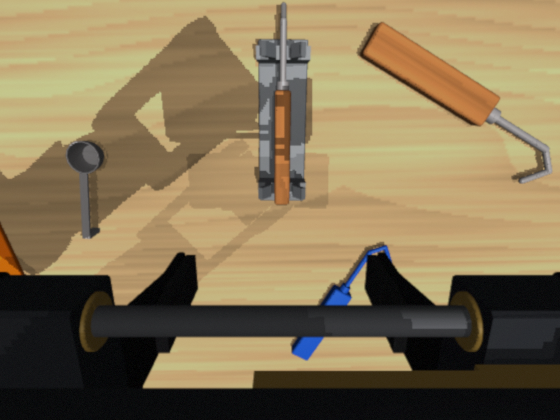

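The target pole lies at handle ≈(283,147), rod ≈(283,70), hook ≈(283,10), in the grey rest.

```bash
python3 - <<'E'
from h import *
import pickle
np.set_printoptions(precision=4,suppress=True)
c=pickle.load(open("w3.pkl","rb"))
hsv=cv2.cvtColor(c["img"],cv2.COLOR_RGB2HSV)
m=cv2.inRange(hsv,(5,140,40),(15,255,255)); m[:, :255]=0; m[:,320:]=0; m[240:]=0
ys,xs=np.where(m>0); print(xs.min(),xs.max(),ys.min(),ys.max())
P=np.array([px2w(c,x,y) for x,y in zip(xs,ys)]); print(np.percentile(P[:,2],[5,50,95]))
T=P[P[:,2]>.0645]; r=cv2.minAreaRect(T[:,:2].astype(np.float32)*1000); print(r,cv2.boxPoints(r))
# rod
d=c["depth"]; vv,uu=np.mgrid[0:420,0:560]; K=c["camera_matrix"]
X=np.stack([(uu-K[0,2])/K[0,0]*d,-(vv-K[1,2])/K[1,1]*d,-d],-1)@rot(c).T+c["position"]
for v in range(2,92,8):
    g=(X[v,:,2]>.045)&(X[v,:,2]<.06)&(abs(uu[v]-283)<6); print(v,X[v][g].mean(0),g.sum())
g=(X[...,2]>.004)&(X[...,2]<.012)&(abs(uu-283)<40)&(vv<215); B=X[g]; r=cv2.minAreaRect(B[:,:2].astype(np.float32)*1000); print("base",r)
E
```

```text
274 290 90 204
[0.0655 0.0669 0.0683]
((494.2713928222656, -378.487548828125), (16.849924087524414, 127.48040771484375), 88.23162841796875) [[ 430.3016 -384.9416]
 [ 557.7213 -388.8755]
 [ 558.2412 -372.0335]
 [ 430.8215 -368.0996]]
2 [nan nan nan] 0
10 [ 0.6401 -0.3828  0.0458] 5
18 [ 0.6307 -0.3825  0.0547] 5
26 [ 0.6232 -0.3824  0.0546] 7
34 [ 0.6156 -0.3823  0.0545] 7
42 [ 0.6078 -0.3816  0.0548] 6
50 [ 0.6003 -0.382   0.0518] 11
58 [ 0.5923 -0.3819  0.0523] 11
66 [ 0.584  -0.3812  0.055 ] 6
74 [ 0.5758 -0.3807  0.055 ] 5
82 [ 0.5674 -0.3814  0.0582] 11
90 [ 0.5592 -0.3869  0.0541] 1
base ((518.4253540039062, -379.156982421875), (60.033241271972656, 199.942138671875), 88.4003677368164)<stdin>:14: RuntimeWarning: Mean of empty slice.
  ret = um.true_divide(
```

```bash
python3 -m inch '[{"ax":0,"ay":0,"az":0.011,"dx":41,"dy":1,"dz":0,"gripper":100},{"ax":0,"ay":0,"az":0,"dx":41,"dy":1,"dz":0,"gripper":100},{"ax":0,"ay":0,"az":0,"dx":0,"dy":0,"dz":50,"gripper":70},{"ax":0,"ay":0,"az":0,"dx":0,"dy":0,"dz":50,"gripper":70},{"ax":0,"ay":0,"az":0,"dx":0,"dy":0,"dz":50,"gripper":70},{"ax":0,"ay":0,"az":0,"dx":0,"dy":0,"dz":20,"gripper":70},{"ax":0,"ay":0,"az":0,"dx":0,"dy":0,"dz":0,"gripper":70},{"ax":0,"ay":0,"az":0,"dx":0,"dy":0,"dz":0,"gripper":70}]'
python3 - <<'E'
from h import *
c=cam("wrist"); save(c,"w4.png"); o=robot.get_obs(); print(o["position"],R.from_quat(o["tool_rot"]).as_matrix().round(3))
E
```

```text
time: 6.65
position: [0.5441, -0.3816, 0.1333]
tool_rot: [1.0, -0.016, 0.0, 0.001]
ft_force: [-0.2, 0.2, 0.5]
grip_width: 0.0615
[ 0.54465308 -0.38227638  0.134493  ] [[ 0.999 -0.033  0.003]
 [-0.033 -0.999 -0.003]
 [ 0.003  0.003 -1.   ]]
```

View pics/w4.png

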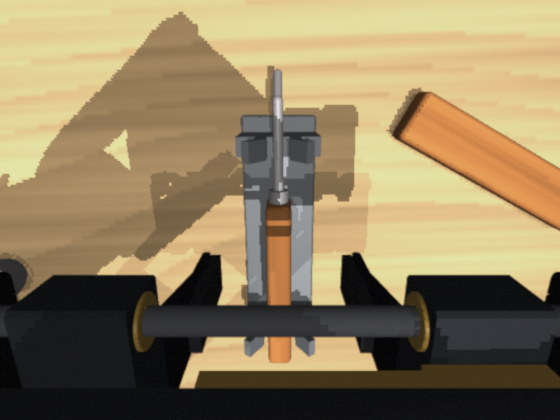

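```bash
python3 -m inch '[{"ax":0,"ay":0,"az":0,"dx":0,"dy":-1.5,"dz":40,"gripper":70},{"ax":0,"ay":0,"az":0,"dx":0,"dy":0,"dz":40,"gripper":70},{"ax":0,"ay":0,"az":0,"dx":0,"dy":0,"dz":20,"gripper":70},{"ax":0,"ay":0,"az":0,"dx":0,"dy":0,"dz":0,"gripper":40},{"ax":0,"ay":0,"az":0,"dx":0,"dy":0,"dz":0,"gripper":0},{"ax":0,"ay":0,"az":0,"dx":0,"dy":0,"dz":0,"gripper":0},{"ax":0,"ay":0,"az":0,"dx":0,"dy":0,"dz":0,"gripper":0},{"ax":0,"ay":0,"az":0,"dx":0,"dy":0,"dz":0,"gripper":0}]' 58
python3 -m inch '[{"ax":0,"ay":0,"az":0,"dx":0,"dy":0,"dz":0,"gripper":0},{"ax":0,"ay":0,"az":0,"dx":0,"dy":0,"dz":0,"gripper":0},{"ax":0,"ay":0,"az":0,"dx":0,"dy":0,"dz":0,"gripper":0}]'
```

```text
time: 7.5
position: [0.5442, -0.3805, 0.0342]
tool_rot: [1.0, -0.017, 0.001, 0.001]
ft_force: [0.2, 1.0, 0.2]
grip_width: 0.0286
time: 7.8
position: [0.5436, -0.38, 0.0332]
tool_rot: [1.0, -0.017, 0.0, 0.0]
ft_force: [-0.9, 0.2, 4.5]
grip_width: 0.0176
```

```bash
python3 -m inch '[{"ax":0,"ay":0,"az":0,"dx":0,"dy":0,"dz":-15,"gripper":0},{"ax":0,"ay":0,"az":0,"dx":0,"dy":0,"dz":-30,"gripper":0},{"ax":0,"ay":0,"az":0,"dx":0,"dy":0,"dz":-40,"gripper":0},{"ax":0,"ay":0,"az":0,"dx":0,"dy":0,"dz":-50,"gripper":0},{"ax":0,"ay":0,"az":0,"dx":0,"dy":0,"dz":-50,"gripper":0},{"ax":0,"ay":0,"az":0,"dx":0,"dy":0,"dz":-15,"gripper":0},{"ax":0,"ay":0,"az":0,"dx":0,"dy":0,"dz":0,"gripper":0},{"ax":0,"ay":0,"az":0,"dx":0,"dy":0,"dz":0,"gripper":0}]'
python3 - <<'E'
from h import *
c=cam("wrist"); save(c,"w5.png"); o=robot.get_obs(); print(o["position"],o["ft_force"],R.from_quat(o["tool_rot"]).as_matrix().round(3))
E
```

```text
time: 8.6
position: [0.5427, -0.379, 0.232]
tool_rot: [1.0, -0.017, -0.001, -0.001]
ft_force: [0.3, -0.8, -1.7]
grip_width: 0.0173
[ 0.54221444 -0.37861256  0.23066702] [-0.35872406  0.56620436 -2.61842561] [[ 0.999 -0.034 -0.003]
 [-0.034 -0.999  0.003]
 [-0.003 -0.003 -1.   ]]
```

View pics/w5.png

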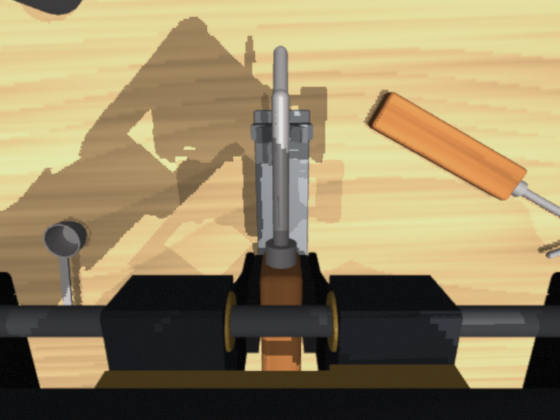

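```bash
python3 -m inch '[{"ax":0,"ay":0,"az":-0.14,"dx":0,"dy":0,"dz":-12,"gripper":0},{"ax":0,"ay":0,"az":-0.14,"dx":0,"dy":0,"dz":-12,"gripper":0},{"ax":0,"ay":0,"az":-0.14,"dx":0,"dy":0,"dz":-12,"gripper":0},{"ax":0,"ay":0,"az":-0.14,"dx":0,"dy":0,"dz":-12,"gripper":0},{"ax":0,"ay":0,"az":-0.14,"dx":0,"dy":0,"dz":-12,"gripper":0},{"ax":0,"ay":0,"az":-0.14,"dx":0,"dy":0,"dz":-12,"gripper":0},{"ax":0,"ay":0,"az":-0.14,"dx":0,"dy":0,"dz":-12,"gripper":0},{"ax":0,"ay":0,"az":-0.14,"dx":0,"dy":0,"dz":-12,"gripper":0}]'
python3 -m inch '[{"ax":0,"ay":0,"az":-0.13,"dx":0,"dy":0,"dz":0,"gripper":0},{"ax":0,"ay":0,"az":-0.13,"dx":0,"dy":0,"dz":0,"gripper":0},{"ax":0,"ay":0,"az":-0.13,"dx":0,"dy":0,"dz":0,"gripper":0},{"ax":0,"ay":0,"az":-0.13,"dx":0,"dy":0,"dz":0,"gripper":0},{"ax":0,"ay":0,"az":0,"dx":30,"dy":10,"dz":0,"gripper":0},{"ax":0,"ay":0,"az":0,"dx":40,"dy":10,"dz":0,"gripper":0},{"ax":0,"ay":0,"az":0,"dx":40,"dy":10,"dz":0,"gripper":0},{"ax":0,"ay":0,"az":0,"dx":40,"dy":10,"dz":0,"gripper":0}]'
```

```text
time: 9.45
position: [0.5424, -0.3788, 0.3255]
tool_rot: [0.855, 0.519, -0.001, -0.003]
ft_force: [0.1, -0.2, -1.8]
grip_width: 0.0177
time: 10.25
position: [0.577, -0.2265, 0.3252]
tool_rot: [0.695, 0.719, -0.001, -0.003]
ft_force: [0.4, 0.6, -2.4]
grip_width: 0.0175
```

```bash
python3 -m inch '[{"ax":0,"ay":0,"az":0,"dx":40,"dy":10,"dz":0,"gripper":0},{"ax":0,"ay":0,"az":0,"dx":40,"dy":6,"dz":0,"gripper":0},{"ax":0,"ay":0.14,"az":0,"dx":40,"dy":0,"dz":0,"gripper":0},{"ax":0,"ay":0.14,"az":0,"dx":27,"dy":0,"dz":0,"gripper":0},{"ax":0,"ay":0.14,"az":0,"dx":0,"dy":0,"dz":0,"gripper":0},{"ax":0,"ay":0.14,"az":0,"dx":0,"dy":0,"dz":0,"gripper":0},{"ax":0,"ay":0.14,"az":0,"dx":0,"dy":0,"dz":0,"gripper":0},{"ax":0,"ay":0,"az":0,"dx":0,"dy":0,"dz":0,"gripper":0}]'
python3 -m inch '[{"ax":0,"ay":0,"az":0,"dx":0,"dy":0,"dz":0,"gripper":0},{"ax":0,"ay":0,"az":0,"dx":0,"dy":0,"dz":0,"gripper":0}]'
python3 - <<'E'
from h import *
import pickle
np.set_printoptions(precision=4,suppress=True)
c=cam("wrist"); save(c,"w6.png"); o=robot.get_obs(); print(o["position"],o["q"],o["ft_force"],o["moment"],R.from_quat(o["tool_rot"]).as_matrix())
pickle.dump(({k:np.array(v) for k,v in c.items()},o),open("w6.pkl","wb"))
E
```

```text
time: 11.05
position: [0.5877, -0.0839, 0.3266]
tool_rot: [0.655, 0.672, 0.237, -0.251]
ft_force: [-0.8, 0.5, -1.4]
grip_width: 0.0174
time: 11.25
position: [0.5889, -0.0803, 0.3322]
tool_rot: [0.652, 0.676, 0.237, -0.247]
ft_force: [0.2, -0.7, -0.8]
grip_width: 0.0174
[ 0.589  -0.0801  0.3328] [-0.6039  0.5349  1.3025  0.5506  1.7401 -0.6689] [ 0.957  -0.1901 -1.057 ] [-0.6016  0.0036 -0.0195] [[-0.0284  0.9993 -0.0232]
 [ 0.7654  0.0367  0.6425]
 [ 0.6429  0.0005 -0.7659]]
```

View pics/w6.png

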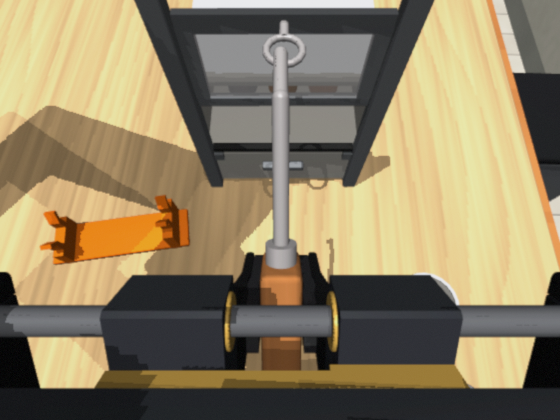

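```bash
python3 - <<'E'
from h import *
import pickle
np.set_printoptions(precision=4,suppress=True)
c,o=pickle.load(open("w6.pkl","rb"))
d=c["depth"]; vv,uu=np.mgrid[0:420,0:560]; K=c["camera_matrix"]
X=np.stack([(uu-K[0,2])/K[0,0]*d,-(vv-K[1,2])/K[1,1]*d,-d],-1)@rot(c).T+c["position"]
Rt=R.from_quat(o["tool_rot"]).as_matrix(); T=(X-o["position"])@Rt
print("rod/bridge top in tool frame")
for v in range(44,245,12):
    g=(abs(uu[v]-282)<14)&(d[v]>0)&(T[v,:,0]<.115)&(abs(T[v,:,1])<.012)&(T[v,:,2]<0.0); 
    if g.any(): print(v,g.sum(),(T[v][g].mean(0)*1000).round(1), uu[v][g].mean())
m=(X[...,1]>.085)&(X[...,1]<.133)&(X[...,2]>.28)&(X[...,2]<.305)&(abs(uu-284)<30)&(vv<80)
Q=X[m]; print("ring",Q.min(0),Q.max(0),m.sum())
b=(X[...,1]>.05)&(X[...,1]<.075)
x,y,z=Rt.T
tip=o["position"]+Rt@np.array([.0865,0,.016]); print("tip pred",tip)
ring=np.array([.5853,.109,.2985]); h=np.array([-.034,.9994,0]); l=np.array([.9994,.034,0]); dd=ring-tip
print("to ring: h",dd@h,"lat",dd@l,"z",dd[2]); print("in tool for +20mm above", Rt.T@(dd+[0,0,.022]))
E
```

```text
rod/bridge top in tool frame
56 14 [100.    0.6  -8.6] 279.5
68 15 [ 95.2   0.8 -12.2] 280.0
80 15 [ 90.5   0.8 -16.4] 280.0
92 15 [ 86.    0.8 -20.8] 280.0
104 18 [ 81.6   0.6 -21.8] 279.5
116 17 [ 77.1   0.8 -21.8] 280.0
128 17 [ 72.6   0.8 -21.7] 280.0
140 17 [ 68.    0.7 -21.8] 280.0
152 17 [ 63.2   0.7 -21.5] 280.0
164 17 [ 58.4   0.7 -21.8] 280.0
176 17 [ 53.5   0.7 -21.7] 280.0
188 17 [ 48.4   0.7 -21.5] 280.0
200 17 [ 43.3   0.7 -21.6] 280.0
212 16 [ 38.    0.9 -21.7] 280.5
224 16 [ 32.6   0.8 -21.6] 280.5
236 16 [ 27.1   0.8 -21.4] 280.5
ring [0.5677 0.0922 0.2942] [0.603  0.133  0.3013] 712
tip pred [ 0.5861 -0.0036  0.3762]
to ring: h 0.11254010890255492 lat 0.0030029964094461575 z -0.07766526040509147
in tool for +20mm above [0.0504 0.0033 0.115 ]
```

```bash
python3 -m inch '[{"ax":0,"ay":0,"az":0,"dx":10,"dy":0.5,"dz":23,"gripper":0},{"ax":0,"ay":0,"az":0,"dx":10,"dy":0.5,"dz":23,"gripper":0},{"ax":0,"ay":0,"az":0,"dx":10,"dy":0.5,"dz":23,"gripper":0},{"ax":0,"ay":0,"az":0,"dx":10,"dy":0.5,"dz":23,"gripper":0},{"ax":0,"ay":0,"az":0,"dx":10,"dy":0.5,"dz":23,"gripper":0},{"ax":0,"ay":0,"az":0,"dx":0,"dy":0,"dz":0,"gripper":0},{"ax":0,"ay":0,"az":0,"dx":0,"dy":0,"dz":0,"gripper":0},{"ax":0,"ay":0,"az":0,"dx":0,"dy":0,"dz":0,"gripper":0}]'
cat > chk.py <<'E'
from h import *
import sys,pickle
np.set_printoptions(precision=4,suppress=True)
n=sys.argv[1]
c=cam("wrist"); save(c,n+".png"); s=cam("side")
im=cv2.cvtColor(s["img"],cv2.COLOR_RGB2BGR)[100:220,240:360]; cv2.imwrite("pics/"+n+"s.png",cv2.resize(im,None,fx=4,fy=4,interpolation=cv2.INTER_CUBIC))
o=robot.get_obs(); Rt=R.from_quat(o["tool_rot"]).as_matrix(); print(o["time"],o["position"],"F",o["ft_force"],"M",o["moment"],"grip",o["grip_width"])
tip=o["position"]+Rt@np.array([.0865,.0007,.016]); bm=o["position"]+Rt@np.array([.0945,.0007,-.012])
d=c["depth"]; vv,uu=np.mgrid[0:420,0:560]; K=c["camera_matrix"]
X=np.stack([(uu-K[0,2])/K[0,0]*d,-(vv-K[1,2])/K[1,1]*d,-d],-1)@rot(c).T+c["position"]
T=(X-o["position"])@Rt
for v in range(30,110,12):
    g=(abs(uu[v]-282)<14)&(d[v]>0)&(T[v,:,0]<.115)&(abs(T[v,:,1])<.012)&(T[v,:,2]<0.0)&(T[v,:,2]>-.03)
    if g.any(): print(v,g.sum(),(T[v][g].mean(0)*1000).round(1))
print("tip",tip,"bridge",bm,"pitch",np.degrees(np.arcsin(Rt[2,0])))
pickle.dump(({k:np.array(v) for k,v in c.items()},o),open(n+".pkl","wb"))
ring=np.array([.5853,.109,.2985]); h=np.array([-.034,.9994,0]); l=np.array([.9994,.034,0]); dd=ring-tip
print("tip to ring0: h",dd@h,"lat",dd@l,"z",dd[2])
E
python3 chk.py w7
```

```text
time: 12.1
position: [0.5882, 0.0308, 0.2776]
tool_rot: [0.652, 0.676, 0.238, -0.245]
ft_force: [-1.1, -0.6, -1.9]
grip_width: 0.0176
12.2 [0.5881 0.0303 0.2773] F [ 0.0643 -0.32   -2.2431] M [-0.5458 -0.0012  0.0036] grip 0.0176184449802157
54 14 [102.    0.5  -7.8]
66 15 [ 97.2   0.7 -11.5]
78 15 [ 92.5   0.7 -15.6]
90 14 [ 87.9   0.9 -19.9]
102 18 [ 83.5   0.5 -21.9]
tip [0.5861 0.1068 0.3207] bridge [0.5865 0.0949 0.3473] pitch 40.02745336770762
tip to ring0: h 0.0022362504155712917 lat -0.000753401941026106 z -0.022189801169209655
```

View pics/w7.png

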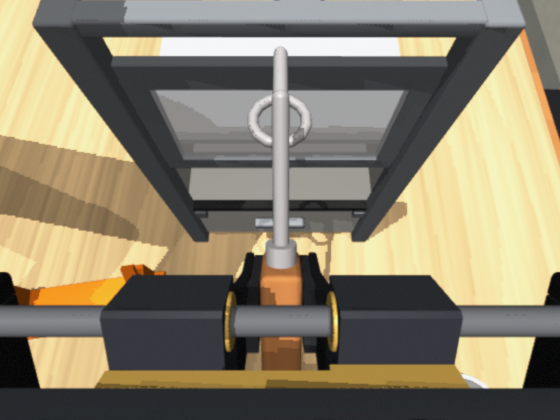

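View pics/w7s.png

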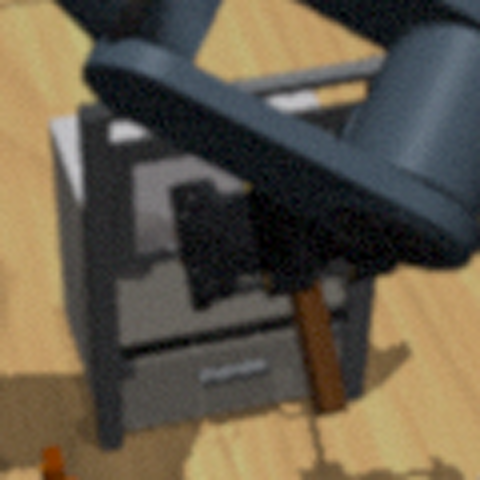

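```bash
python3 -m inch '[{"ax":0,"ay":0,"az":0,"dx":1.5,"dy":-0.7,"dz":1.3,"gripper":0},{"ax":0,"ay":0,"az":0,"dx":-3.9,"dy":0,"dz":4.6,"gripper":0},{"ax":0,"ay":0,"az":0,"dx":-3.9,"dy":0,"dz":4.6,"gripper":0},{"ax":0,"ay":0,"az":0,"dx":-3.9,"dy":0,"dz":4.6,"gripper":0},{"ax":0,"ay":0,"az":0,"dx":-3.9,"dy":0,"dz":4.6,"gripper":0},{"ax":0,"ay":0,"az":0,"dx":0,"dy":0,"dz":0,"gripper":0},{"ax":0,"ay":0,"az":0,"dx":0,"dy":0,"dz":0,"gripper":0}]'; python3 chk.py w8
```

```text
time: 12.9
position: [0.5867, 0.033, 0.2521]
tool_rot: [0.653, 0.676, 0.238, -0.247]
ft_force: [-0.2, -0.5, -1.6]
grip_width: 0.0177
13.0 [0.587  0.0329 0.2526] F [-0.0768 -0.1105 -2.2742] M [-0.5946 -0.0221 -0.0597] grip 0.01773294318444249
54 14 [101.3   0.4  -7.4]
66 15 [ 96.3   0.7 -11.7]
78 15 [ 91.6   0.6 -15.5]
90 15 [ 87.1   0.6 -19.4]
102 18 [ 82.7   0.4 -21.7]
tip [0.585  0.1094 0.2961] bridge [0.5854 0.0975 0.3226] pitch 40.10320399562089
tip to ring0: h -0.0003960362776815808 lat 0.00030470187975062293 z 0.0024231779939911102
```

View pics/w8.png

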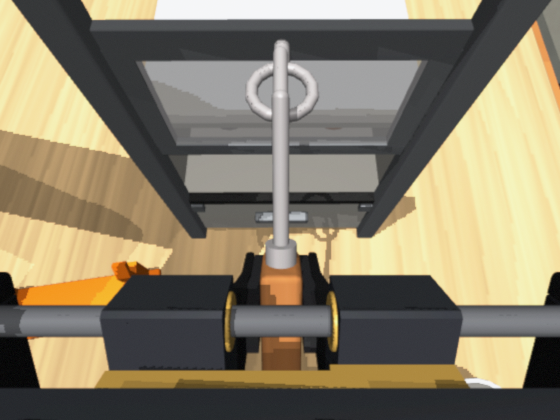

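```bash
python3 -m inch '[{"ax":0,"ay":0,"az":0,"dx":-3,"dy":0,"dz":3.6,"gripper":0},{"ax":0,"ay":0,"az":0,"dx":-3,"dy":0,"dz":3.6,"gripper":0},{"ax":0,"ay":0,"az":0,"dx":-3,"dy":0,"dz":3.6,"gripper":0},{"ax":0,"ay":0,"az":0,"dx":0,"dy":0,"dz":0,"gripper":0},{"ax":0,"ay":0,"az":0,"dx":0,"dy":0,"dz":0,"gripper":0},{"ax":0,"ay":0,"az":0,"dx":0,"dy":0,"dz":0,"gripper":0}]'; python3 chk.py w9
```

```text
time: 13.6
position: [0.5869, 0.033, 0.2384]
tool_rot: [0.652, 0.676, 0.238, -0.247]
ft_force: [1.1, 0.5, -2.1]
grip_width: 0.0173
13.7 [0.5869 0.033  0.2385] F [ 0.0324 -0.5451 -1.5829] M [-0.643   0.0269 -0.0354] grip 0.017686942841808138
54 14 [101.4   0.6  -8. ]
66 14 [ 96.5   0.8 -11.8]
78 15 [ 91.8   0.8 -16.3]
90 27 [ 87.4   1.6 -13.7]
102 23 [ 82.8   1.2 -18.2]
tip [0.5849 0.1095 0.282 ] bridge [0.5853 0.0975 0.3086] pitch 40.09591281086179
tip to ring0: h -0.0004669684760562423 lat 0.0003660868394483494 z 0.016478060973789843
```

View pics/w9.png

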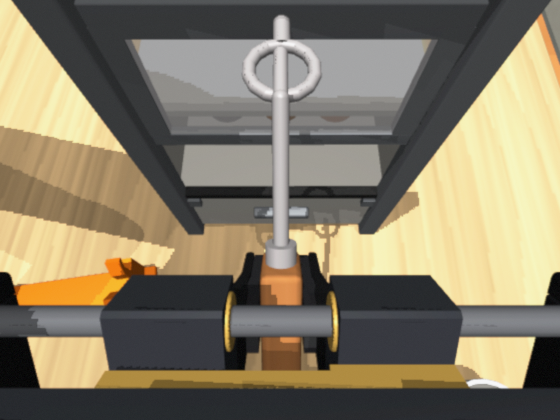

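```bash
python3 - <<'E'
from h import *
import pickle
c,o=pickle.load(open("w9.pkl","rb"))
for n,p in dict(corner=(.585,.1095,.308),tip=(.585,.1095,.282),ring=(.5853,.109,.2985),ringfar=(.5853,.124,.2985),ringnear=(.5853,.094,.2985)).items(): print(n,w2px(c,p))
cv2.imwrite("pics/w9c.png",cv2.resize(cv2.cvtColor(c["img"][0:130,220:345],cv2.COLOR_RGB2BGR),None,fx=5,fy=5,interpolation=cv2.INTER_CUBIC))
d=c["depth"]; print([round(float(d[v,281]),4) for v in range(8,110,4)]); print([px2w(c,281,v).round(4).tolist() for v in range(12,100,8)])
E
```

```text
corner (np.float64(280.02640496152475), np.float64(50.38774246065793))
tip (np.float64(280.15028231254036), np.float64(93.92825893636743))
ring (np.float64(280.71837569637125), np.float64(68.76044112329251))
ringfar (np.float64(281.8325437515439), np.float64(43.57508938062753))
ringnear (np.float64(279.5177414104451), np.float64(95.90032963918374))
[0.1616, 0.1614, 0.1644, 0.1617, 0.1616, 0.1598, 0.1594, 0.1583, 0.1586, 0.1575, 0.1421, 0.1417, 0.1412, 0.1407, 0.1396, 0.1393, 0.1362, 0.1361, 0.1354, 0.1359, 0.1335, 0.1322, 0.1327, 0.1328, 0.1345, 0.1339]
[[0.5844, 0.1392, 0.3026], [0.5845, 0.1359, 0.301], [0.5847, 0.1309, 0.3009], [0.5848, 0.1262, 0.3006], [0.585, 0.1223, 0.2998], [0.5855, 0.1062, 0.3103], [0.5856, 0.1024, 0.3098], [0.5858, 0.0983, 0.3096], [0.586, 0.093, 0.3109], [0.5861, 0.09, 0.3098], [0.5862, 0.0845, 0.3116]]
```

View pics/w9c.png

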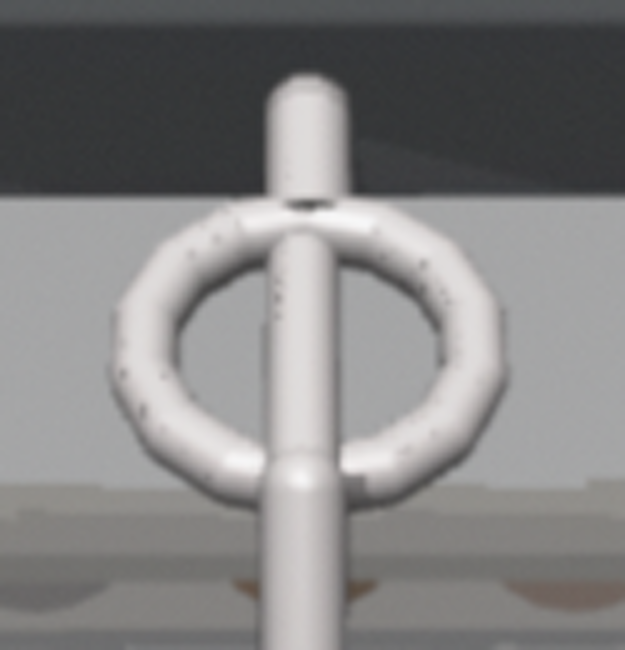

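The prong is through the ring: the bridge corner projects inside the ring at about (280,50), and the near wire sits under the bridge. The piece above it is the ring's stem. Starting the pull gently.

```bash
python3 -m inch '[{"ax":0,"ay":0,"az":0,"dx":-1.3,"dy":0,"dz":1.55,"gripper":0},{"ax":0,"ay":0,"az":0,"dx":-1.3,"dy":0,"dz":1.55,"gripper":0},{"ax":0,"ay":0,"az":0,"dx":-1.3,"dy":0,"dz":1.55,"gripper":0},{"ax":0,"ay":0,"az":0,"dx":-1.3,"dy":0,"dz":1.55,"gripper":0},{"ax":0,"ay":0,"az":0,"dx":-1.3,"dy":0,"dz":1.55,"gripper":0},{"ax":0,"ay":0,"az":0,"dx":-1.3,"dy":0,"dz":1.55,"gripper":0}]'; python3 chk.py w10
```

```text
time: 14.3
position: [0.5868, 0.0332, 0.2263]
tool_rot: [0.652, 0.676, 0.238, -0.247]
ft_force: [-0.2, 0.4, 0.3]
grip_width: 0.0173
14.4 [0.5867 0.0332 0.226 ] F [-0.0247  0.1691 -0.2478] M [-0.2911  0.0302  0.0051] grip 0.01719616099849746
54 14 [101.6   0.6  -8.8]
66 15 [ 96.8   0.8 -12.6]
78 20 [ 92.2   1.3 -14.5]
90 27 [ 87.7   1.7 -16.3]
102 18 [ 83.2   0.6 -22.3]
tip [0.5848 0.1096 0.2695] bridge [0.5852 0.0977 0.296 ] pitch 40.12050258821564
tip to ring0: h -0.00061512102342982 lat 0.000511768325302476 z 0.029021159054591295
```

View pics/w10.png

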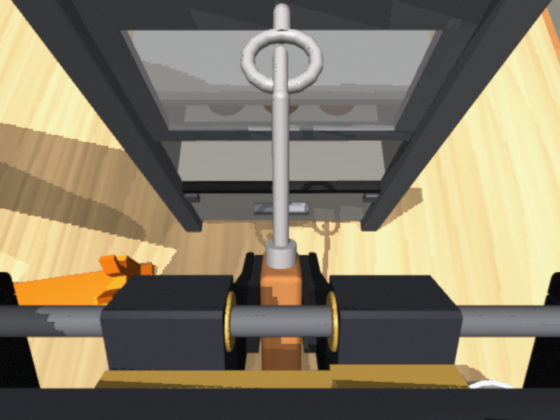

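```bash
python3 -m inch '[{"ax":0,"ay":0,"az":0,"dx":-2.57,"dy":0,"dz":3.06,"gripper":0},{"ax":0,"ay":0,"az":0,"dx":-2.57,"dy":0,"dz":3.06,"gripper":0},{"ax":0,"ay":0,"az":0,"dx":-2.57,"dy":0,"dz":3.06,"gripper":0},{"ax":0,"ay":0,"az":0,"dx":-2.57,"dy":0,"dz":3.06,"gripper":0},{"ax":0,"ay":0,"az":0,"dx":-2.57,"dy":0,"dz":3.06,"gripper":0},{"ax":0,"ay":0,"az":0,"dx":-2.57,"dy":0,"dz":3.06,"gripper":0},{"ax":0,"ay":0,"az":0,"dx":-2.57,"dy":0,"dz":3.06,"gripper":0},{"ax":0,"ay":0,"az":0,"dx":-2.57,"dy":0,"dz":3.06,"gripper":0}]'; python3 chk.py w11
```

```text
time: 15.2
position: [0.5867, 0.0332, 0.1939]
tool_rot: [0.652, 0.676, 0.238, -0.247]
ft_force: [0.2, 1.0, 1.3]
grip_width: 0.0175
15.3 [0.5866 0.033  0.1934] F [ 0.2827 -0.1041 -0.2262] M [-0.3743  0.0101 -0.0157] grip 0.01769615069969653
54 13 [101.8   0.7  -9. ]
66 15 [ 97.    0.9 -12.6]
78 21 [ 92.4   1.5 -14.4]
90 27 [ 87.8   1.7 -16.3]
102 18 [ 83.3   0.7 -22.5]
tip [0.5847 0.1095 0.2369] bridge [0.5851 0.0976 0.2635] pitch 40.08474183592795
tip to ring0: h -0.0004766767426389246 lat 0.0006097414200491844 z 0.061606604220211386
```

View pics/w11.png

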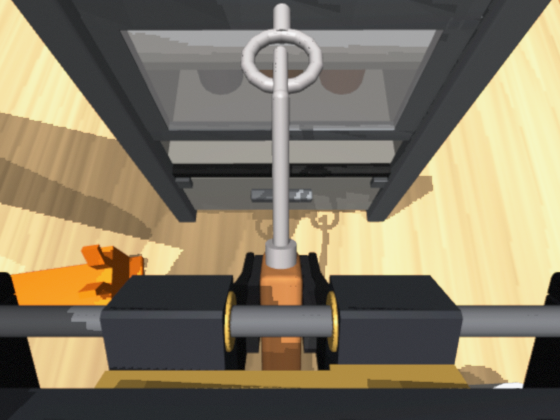

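```bash
python3 -m inch '[{"ax":0,"ay":0,"az":0,"dx":-2.57,"dy":0,"dz":3.06,"gripper":0},{"ax":0,"ay":0,"az":0,"dx":-2.57,"dy":0,"dz":3.06,"gripper":0},{"ax":0,"ay":0,"az":0,"dx":-2.57,"dy":0,"dz":3.06,"gripper":0},{"ax":0,"ay":0,"az":0,"dx":-2.57,"dy":0,"dz":3.06,"gripper":0},{"ax":0,"ay":0,"az":0,"dx":-2.57,"dy":0,"dz":3.06,"gripper":0},{"ax":0,"ay":0,"az":0,"dx":-2.57,"dy":0,"dz":3.06,"gripper":0},{"ax":0,"ay":0,"az":0,"dx":-2.57,"dy":0,"dz":3.06,"gripper":0},{"ax":0,"ay":0,"az":0,"dx":-2.57,"dy":0,"dz":3.06,"gripper":0}]'; python3 chk.py w12
```

```text
time: 16.1
position: [0.5868, 0.0331, 0.1619]
tool_rot: [0.653, 0.676, 0.238, -0.247]
ft_force: [-0.4, -0.9, 1.5]
grip_width: 0.0176
16.2 [0.5866 0.033  0.1615] F [ 0.1518 -0.5118 -1.1584] M [-0.4944  0.0196 -0.0213] grip 0.017594020249532633
54 13 [101.7   0.7  -8.9]
66 14 [ 96.9   0.7 -12.8]
78 24 [ 92.4   1.4 -13.9]
90 27 [ 87.8   1.7 -16.5]
102 18 [ 83.3   0.7 -22.5]
tip [0.5847 0.1095 0.2049] bridge [0.5851 0.0976 0.2315] pitch 40.083345277426886
tip to ring0: h -0.0004774338450830164 lat 0.0005702980834750007 z 0.09356051821875722
```

View pics/w12.png

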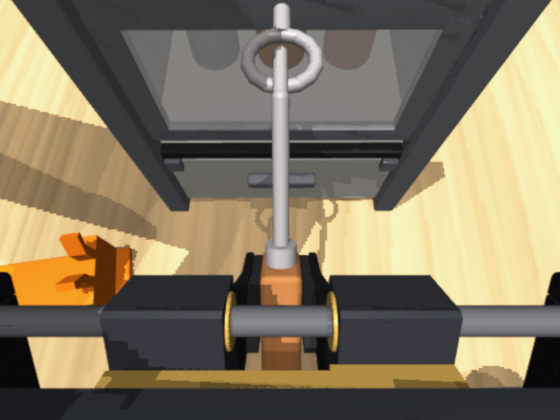

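```bash
cat > feel.py <<'E'
from h import *
np.set_printoptions(precision=3,suppress=True)
F=[];M=[]
for i in range(5):
    c=cam("wrist"); o=robot.get_obs(); F.append(o["ft_force"]); M.append(o["moment"])
Rt=R.from_quat(o["tool_rot"]).as_matrix(); b=o["position"]+Rt@np.array([.0945,.0007,-.012])
print("t",o["time"],"F",np.mean(F,0),"M",np.mean(M,0),"bridge z",b[2].round(4),"panel~",(.310-(b[2]-.006)).round(4),"pitch",np.degrees(np.arcsin(Rt[2,0])).round(2))
d=c["depth"];vv,uu=np.mgrid[0:420,0:560]; K=c["camera_matrix"]
X=np.stack([(uu-K[0,2])/K[0,0]*d,-(vv-K[1,2])/K[1,1]*d,-d],-1)@rot(c).T+c["position"]
m=(X[...,1]>.08)&(X[...,1]<.113)&(abs(X[...,0]-.5853)>.010)&(abs(X[...,0]-.5853)<.0185)&(d>0)&(X[...,2]>.15)&(vv<150)
print("ring z top (cam)",np.percentile(X[m][:,2],[50,95]) if m.any() else None)
# shutter's frame low edge vs strip profile at side column
for u in (215,345):
    T=X[:,u]; s=[(v,(T[v,1]*1000).round(1),(T[v,2]*1000).round(1)) for v in range(112,166,3)]
    print(u," ".join(f"{a}:{b:.0f}/{c_:.0f}" for a,b,c_ in s))
save(c,"f%d.png"%int(o["time"]*100))
E
python3 feel.py
python3 -m inch '[{"ax":0,"ay":0,"az":0,"dx":-1.29,"dy":0,"dz":1.53,"gripper":0},{"ax":0,"ay":0,"az":0,"dx":-1.29,"dy":0,"dz":1.53,"gripper":0},{"ax":0,"ay":0,"az":0,"dx":-1.29,"dy":0,"dz":1.53,"gripper":0},{"ax":0,"ay":0,"az":0,"dx":-1.29,"dy":0,"dz":1.53,"gripper":0}]'; python3 feel.py
```

```text
t 16.45 F [ 0.056 -0.287 -1.818] M [-0.599  0.031  0.002] bridge z 0.2321 panel~ 0.0839 pitch 40.07
ring z top (cam) [0.227 0.228]
215 112:140/152 115:140/148 118:140/145 121:139/143 124:140/139 127:140/136 130:139/133 133:138/130 136:139/126 139:138/123 142:154/95 145:145/105 148:142/106 151:139/105 154:137/104 157:137/100 160:143/85 163:143/81
345 112:143/152 115:143/148 118:144/145 121:143/142 124:143/138 127:143/135 130:142/133 133:142/129 136:142/126 139:141/123 142:152/104 145:148/105 148:146/105 151:143/104 154:141/104 157:141/99 160:147/85 163:147/79
time: 16.85
position: [0.5868, 0.0333, 0.1543]
tool_rot: [0.652, 0.676, 0.238, -0.247]
ft_force: [0.3, 0.9, 1.0]
grip_width: 0.0176
t 17.1 F [ 0.204  0.103 -0.445] M [-0.309  0.045 -0.037] bridge z 0.2242 panel~ 0.0918 pitch 40.09
ring z top (cam) [0.22  0.221]
215 112:140/144 115:139/143 118:139/139 121:140/134 124:139/132 127:140/128 130:139/126 133:138/123 136:139/118 139:138/115 142:142/105 145:140/105 148:137/105 151:138/100 154:144/86 157:143/83 160:144/77 163:143/72
345 112:143/144 115:143/140 118:142/139 121:142/136 124:143/131 127:142/128 130:143/125 133:142/122 136:142/119 139:142/115 142:146/105 145:144/104 148:141/104 151:142/99 154:148/85 157:148/81 160:148/76 163:147/72
```

```bash
python3 -m inch '[{"ax":0,"ay":0,"az":0,"dx":-0.64,"dy":0,"dz":0.77,"gripper":0},{"ax":0,"ay":0,"az":0,"dx":-0.64,"dy":0,"dz":0.77,"gripper":0},{"ax":0,"ay":0,"az":0,"dx":-0.64,"dy":0,"dz":0.77,"gripper":0},{"ax":0,"ay":0,"az":0,"dx":-0.64,"dy":0,"dz":0.77,"gripper":0},{"ax":0,"ay":0,"az":0,"dx":-0.64,"dy":0,"dz":0.77,"gripper":0}]'; python3 feel.py|head -2
python3 -m inch '[{"ax":0,"ay":0,"az":0,"dx":-0.64,"dy":0,"dz":0.77,"gripper":0},{"ax":0,"ay":0,"az":0,"dx":-0.64,"dy":0,"dz":0.77,"gripper":0}]'; python3 feel.py
```

```text
time: 17.6
position: [0.5868, 0.0332, 0.1492]
tool_rot: [0.652, 0.676, 0.238, -0.247]
ft_force: [0.2, 0.6, 0.8]
grip_width: 0.0176
t 17.85 F [ 0.223  0.464 -0.162] M [-0.275  0.022 -0.032] bridge z 0.2192 panel~ 0.0968 pitch 40.09
ring z top (cam) [0.215 0.216]
time: 18.05
position: [0.5868, 0.0332, 0.1473]
tool_rot: [0.652, 0.676, 0.238, -0.247]
ft_force: [-0.1, 1.0, 0.7]
grip_width: 0.0173
t 18.3 F [ 0.165  0.575 -0.083] M [-0.24   0.029 -0.03 ] bridge z 0.2173 panel~ 0.0987 pitch 40.1
ring z top (cam) [0.213 0.214]
215 112:140/138 115:139/135 118:140/130 121:139/128 124:140/124 127:139/122 130:139/119 133:138/116 136:138/112 139:138/108 142:138/104 145:138/101 148:138/97 151:143/85 154:143/80 157:143/75 160:143/71 163:143/65
345 112:143/137 115:143/134 118:142/132 121:142/128 124:143/124 127:142/122 130:142/119 133:142/116 136:142/111 139:142/108 142:141/106 145:141/102 148:141/97 151:147/84 154:147/80 157:147/74 160:147/70 163:147/65
```

```bash
python3 -m inch '[{"ax":0,"ay":0,"az":0,"dx":-0.64,"dy":0,"dz":0.77,"gripper":0}]'; python3 feel.py|head -2
python3 -m inch '[{"ax":0,"ay":0,"az":0,"dx":-0.64,"dy":0,"dz":0.77,"gripper":0}]'; python3 feel.py|head -2
python3 -m inch '[{"ax":0,"ay":0,"az":0,"dx":-0.64,"dy":0,"dz":0.77,"gripper":0}]'; python3 feel.py|head -2
```

```text
time: 18.4
position: [0.5868, 0.0333, 0.1465]
tool_rot: [0.652, 0.676, 0.238, -0.247]
ft_force: [0.8, 2.3, 1.7]
grip_width: 0.0177
t 18.65 F [0.05  0.53  2.111] M [ 0.019  0.036 -0.003] bridge z 0.2166 panel~ 0.0994 pitch 40.13
ring z top (cam) [0.213 0.214]
time: 18.75
position: [0.5868, 0.0334, 0.1456]
tool_rot: [0.652, 0.676, 0.238, -0.247]
ft_force: [0.0, -0.0, 2.8]
grip_width: 0.0174
t 19.0 F [-0.225  1.061  2.244] M [ 0.217  0.047 -0.029] bridge z 0.2155 panel~ 0.1005 pitch 40.13
ring z top (cam) [0.212 0.213]
time: 19.1
position: [0.5868, 0.0335, 0.1446]
tool_rot: [0.652, 0.676, 0.238, -0.247]
ft_force: [-0.8, 1.5, 3.5]
grip_width: 0.0176
t 19.35 F [-0.334  1.64   3.741] M [ 0.392  0.042 -0.02 ] bridge z 0.2145 panel~ 0.1015 pitch 40.13
ring z top (cam) [0.211 0.212]
```

```bash
python3 -m inch '[{"ax":0,"ay":0,"az":0,"dx":-0.32,"dy":0,"dz":0.38,"gripper":0}]'; python3 feel.py|head -2
python3 -m inch '[{"ax":0,"ay":0,"az":0,"dx":-0.32,"dy":0,"dz":0.38,"gripper":0}]'; python3 feel.py|head -2
```

```text
time: 19.45
position: [0.5868, 0.0335, 0.144]
tool_rot: [0.652, 0.676, 0.238, -0.247]
ft_force: [0.3, 1.8, 2.9]
grip_width: 0.0174
t 19.7 F [-0.043  1.391  3.2  ] M [ 0.521  0.062 -0.038] bridge z 0.214 panel~ 0.102 pitch 40.13
ring z top (cam) [0.21  0.212]
time: 19.8
position: [0.5868, 0.0334, 0.1435]
tool_rot: [0.652, 0.676, 0.238, -0.247]
ft_force: [-0.5, 2.6, 3.9]
grip_width: 0.0176
t 20.05 F [0.179 2.816 4.217] M [ 0.623  0.057 -0.05 ] bridge z 0.2134 panel~ 0.1026 pitch 40.13
ring z top (cam) [0.21  0.211]
```

```bash
python3 -m inch '[{"ax":0,"ay":0,"az":0,"dx":-0.26,"dy":0,"dz":0.31,"gripper":0}]'; python3 feel.py|head -2; python3 chk.py w13
```

```text
time: 20.15
position: [0.5868, 0.0334, 0.143]
tool_rot: [0.652, 0.676, 0.238, -0.247]
ft_force: [0.3, 2.5, 4.9]
grip_width: 0.0177
t 20.4 F [0.239 2.879 4.764] M [ 0.728  0.053 -0.049] bridge z 0.213 panel~ 0.103 pitch 40.13
ring z top (cam) [0.209 0.211]
20.5 [0.5867 0.0334 0.1429] F [0.1005 3.5328 5.6816] M [ 0.7872  0.0936 -0.0463] grip 0.017536884600330923
54 15 [101.4   0.8  -8.9]
66 15 [ 96.5   0.8 -12.7]
78 27 [ 92.    1.6 -13.5]
90 27 [ 87.4   1.6 -16.2]
102 18 [ 82.9   0.6 -22.5]
tip [0.5848 0.1098 0.1864] bridge [0.5852 0.0979 0.213 ] pitch 40.12259229074563
tip to ring0: h -0.0008085935522051836 lat 0.0005011947311495782 z 0.11205456474185418
```

View pics/w13.png

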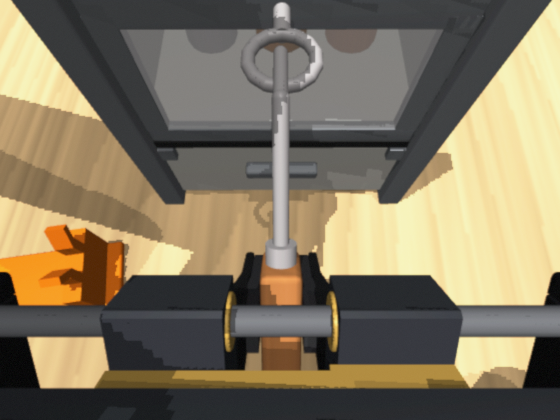

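```bash
python3 -m inch '[{"ax":0,"ay":0,"az":0,"dx":-0.26,"dy":0,"dz":0.31,"gripper":0}]'; python3 feel.py|head -2
```

```text
time: 20.6
position: [0.5868, 0.0334, 0.1427]
tool_rot: [0.652, 0.676, 0.238, -0.247]
ft_force: [0.5, 3.5, 5.3]
grip_width: 0.0174
t 20.85 F [-0.185  2.836  5.324] M [ 0.875  0.067 -0.041] bridge z 0.2128 panel~ 0.1032 pitch 40.14
ring z top (cam) [0.209 0.211]
```

The force curve shows the strip touched at a panel travel of about 0.099. Load then rose about 1 N/mm for about 3 mm, and is now stiffening as it should at the hard stop (about 7 N pull). Backing off and unhooking.

```bash
python3 -m inch '[{"ax":0,"ay":0,"az":0,"dx":0.64,"dy":0,"dz":-0.77,"gripper":0},{"ax":0,"ay":0,"az":0,"dx":0.64,"dy":0,"dz":-0.77,"gripper":0},{"ax":0,"ay":0,"az":0,"dx":0.64,"dy":0,"dz":-0.77,"gripper":0},{"ax":0,"ay":0,"az":0,"dx":0.64,"dy":0,"dz":-0.77,"gripper":0},{"ax":0,"ay":0,"az":0,"dx":0.64,"dy":0,"dz":-0.77,"gripper":0},{"ax":0,"ay":0,"az":0,"dx":0.64,"dy":0,"dz":-0.77,"gripper":0}]'; python3 feel.py; python3 chk.py w14
```

```text
time: 21.45
position: [0.5867, 0.0327, 0.1481]
tool_rot: [0.653, 0.676, 0.238, -0.246]
ft_force: [-0.7, 0.4, -1.6]
grip_width: 0.0176
t 21.7 F [-0.148 -0.02  -1.259] M [-0.588  0.004  0.016] bridge z 0.2184 panel~ 0.0976 pitch 40.09
ring z top (cam) [0.209 0.211]
215 112:141/137 115:140/135 118:139/133 121:140/129 124:139/126 127:140/122 130:139/119 133:140/115 136:139/112 139:138/110 142:138/106 145:138/102 148:138/98 151:137/95 154:143/81 157:143/76 160:142/72 163:143/67
345 112:143/138 115:144/134 118:143/132 121:143/128 124:143/126 127:143/122 130:143/118 133:143/115 136:142/112 139:142/109 142:142/104 145:141/102 148:141/99 151:141/95 154:147/80 157:146/76 160:147/71 163:147/66
21.8 [0.5867 0.0331 0.1484] F [-0.3037  0.5133 -1.3128] M [-0.6079 -0.0026 -0.0132] grip 0.01787280382917306
54 14 [101.4   0.6  -8.2]
66 15 [ 96.5   0.8 -12.1]
78 15 [ 91.8   0.8 -15.7]
90 26 [ 87.4   1.7 -13.9]
102 18 [ 82.8   0.6 -21.8]
tip [0.5848 0.1096 0.1919] bridge [0.5852 0.0977 0.2185] pitch 40.09887264702393
tip to ring0: h -0.0006099691320617741 lat 0.0005127052197401153 z 0.10659935592313044
```

View pics/w14.png

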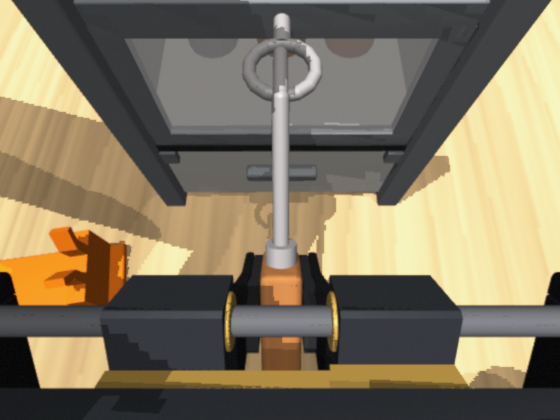

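```bash
python3 -m inch '[{"ax":0,"ay":0,"az":0,"dx":1.9,"dy":0,"dz":-2.3,"gripper":0},{"ax":0,"ay":0,"az":0,"dx":3.86,"dy":0,"dz":-4.6,"gripper":0},{"ax":0,"ay":0,"az":0,"dx":3.86,"dy":0,"dz":-4.6,"gripper":0},{"ax":0,"ay":0,"az":0,"dx":3.86,"dy":0,"dz":-4.6,"gripper":0},{"ax":0,"ay":0,"az":0,"dx":3.86,"dy":0,"dz":-4.6,"gripper":0},{"ax":0,"ay":0,"az":0,"dx":3.86,"dy":0,"dz":-4.6,"gripper":0},{"ax":0,"ay":0,"az":0,"dx":3.86,"dy":0,"dz":-4.6,"gripper":0},{"ax":0,"ay":0,"az":0,"dx":3.86,"dy":0,"dz":-4.6,"gripper":0}]'; python3 feel.py; python3 chk.py w15
```

```text
time: 22.6
position: [0.5868, 0.0331, 0.194]
tool_rot: [0.653, 0.676, 0.238, -0.247]
ft_force: [0.1, 0.6, -1.8]
grip_width: 0.0174
t 22.85 F [-0.065  0.334 -1.554] M [-0.581  0.02   0.009] bridge z 0.2634 panel~ 0.0526 pitch 40.11
ring z top (cam) [0.209 0.21 ]
215 112:139/184 115:140/181 118:140/177 121:139/175 124:140/171 127:140/167 130:140/164 133:140/160 136:139/157 139:139/153 142:140/149 145:140/145 148:139/141 151:139/137 154:140/131 157:140/126 160:140/122 163:138/120
345 112:143/183 115:142/182 118:143/177 121:143/174 124:143/170 127:143/167 130:143/164 133:142/161 136:143/156 139:143/153 142:143/149 145:143/144 148:143/140 151:143/136 154:143/132 157:143/128 160:143/123 163:143/119
22.95 [0.5866 0.0332 0.1932] F [ 0.0854  0.3445 -1.1983] M [-0.5419  0.0303  0.0126] grip 0.01762208117168223
54 14 [101.5   0.6  -8.3]
66 15 [ 96.7   0.8 -12.1]
78 15 [ 92.    0.8 -16. ]
90 15 [ 87.4   0.8 -20.3]
102 18 [ 83.    0.6 -21.9]
tip [0.5846 0.1096 0.2367] bridge [0.5851 0.0977 0.2632] pitch 40.12049115155733
tip to ring0: h -0.0006086425506314413 lat 0.0006315797439611046 z 0.061822032181647446
```

View pics/w15.png

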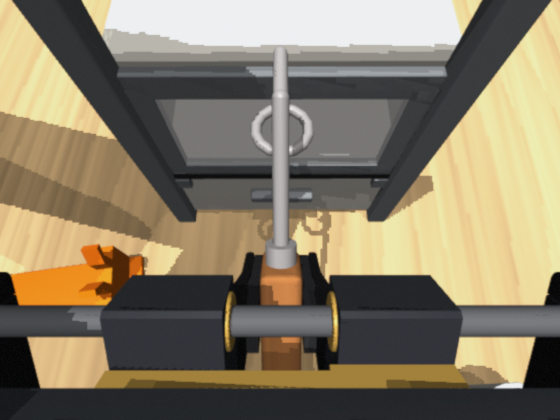

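```bash
python3 -m inch '[{"ax":0,"ay":0,"az":0,"dx":-10,"dy":0,"dz":-23,"gripper":0},{"ax":0,"ay":0,"az":0,"dx":-10,"dy":0,"dz":-23,"gripper":0},{"ax":0,"ay":0,"az":0,"dx":-10,"dy":0,"dz":-23,"gripper":0},{"ax":0,"ay":0,"az":0,"dx":-10,"dy":0,"dz":-23,"gripper":0},{"ax":0,"ay":0,"az":0,"dx":-10,"dy":0,"dz":-23,"gripper":0},{"ax":0,"ay":0,"az":0,"dx":0,"dy":0,"dz":-20,"gripper":0},{"ax":0,"ay":-0.14,"az":0,"dx":0,"dy":0,"dz":-20,"gripper":0},{"ax":0,"ay":-0.14,"az":0,"dx":0,"dy":0,"dz":-20,"gripper":0}]'
python3 feel.py | head -2
python3 -m inch '[{"ax":0,"ay":-0.14,"az":0,"dx":0,"dy":0,"dz":-10,"gripper":0},{"ax":0,"ay":-0.14,"az":0,"dx":0,"dy":0,"dz":-10,"gripper":0},{"ax":0,"ay":-0.14,"az":0,"dx":0,"dy":0,"dz":0,"gripper":0},{"ax":0,"ay":0,"az":0,"dx":-30,"dy":-10,"dz":0,"gripper":0},{"ax":0,"ay":0,"az":0,"dx":-40,"dy":-10,"dz":0,"gripper":0},{"ax":0,"ay":0,"az":0,"dx":-40,"dy":-10,"dz":0,"gripper":0},{"ax":0,"ay":0,"az":0,"dx":-40,"dy":-10,"dz":0,"gripper":0},{"ax":0,"ay":0,"az":0,"dx":-40,"dy":-10,"dz":0,"gripper":0}]'
```

```text
time: 23.75
position: [0.5918, -0.1179, 0.2959]
tool_rot: [0.681, 0.703, 0.143, -0.149]
ft_force: [-0.0, 0.3, -2.2]
grip_width: 0.0178
t 24.0 F [ 0.365  0.485 -0.991] M [-0.34   0.021 -0.002] bridge z 0.3452 panel~ -0.0292 pitch 24.26
ring z top (cam) [0.209 0.21 ]
time: 24.8
position: [0.5472, -0.3147, 0.3119]
tool_rot: [0.695, 0.719, 0.001, -0.004]
ft_force: [-0.1, 0.1, -1.2]
grip_width: 0.0176
```

```bash
python3 -m inch '[{"ax":0,"ay":0,"az":0.13,"dx":0,"dy":0,"dz":0,"gripper":0},{"ax":0,"ay":0,"az":0.13,"dx":0,"dy":0,"dz":0,"gripper":0},{"ax":0,"ay":0,"az":0.13,"dx":0,"dy":0,"dz":0,"gripper":0},{"ax":0,"ay":0,"az":0.13,"dx":0,"dy":0,"dz":0,"gripper":0},{"ax":0,"ay":0,"az":0.14,"dx":0,"dy":0,"dz":0,"gripper":0},{"ax":0,"ay":0,"az":0.14,"dx":0,"dy":0,"dz":0,"gripper":0},{"ax":0,"ay":0,"az":0.14,"dx":0,"dy":0,"dz":0,"gripper":0},{"ax":0,"ay":0,"az":0.14,"dx":0,"dy":0,"dz":0,"gripper":0}]'
python3 -m inch '[{"ax":0,"ay":0,"az":0.14,"dx":0,"dy":0,"dz":0,"gripper":0},{"ax":0,"ay":0,"az":0.14,"dx":0,"dy":0,"dz":0,"gripper":0},{"ax":0,"ay":0,"az":0.14,"dx":0,"dy":0,"dz":0,"gripper":0},{"ax":0,"ay":0,"az":0.14,"dx":0,"dy":0,"dz":0,"gripper":0},{"ax":0,"ay":0,"az":0,"dx":0,"dy":0,"dz":0,"gripper":0},{"ax":0,"ay":0,"az":0,"dx":0,"dy":0,"dz":0,"gripper":0},{"ax":0,"ay":0,"az":0,"dx":0,"dy":0,"dz":0,"gripper":0}]'
python3 - <<'E'
from h import *
np.set_printoptions(precision=4,suppress=True)
o=robot.get_obs(); Rt=R.from_quat(o["tool_rot"]).as_matrix(); print(o["time"],o["position"],Rt)
t=np.array([.5436,-.380,.0332]); print("world",t-o["position"],"tool",Rt.T@(t-o["position"]),"yaw",np.degrees(np.arctan2(Rt[1,0],Rt[0,0])))
E
```

```text
time: 25.6
position: [0.5476, -0.3134, 0.3118]
tool_rot: [0.967, 0.257, -0.002, -0.004]
ft_force: [-1.0, 0.1, -1.5]
grip_width: 0.0177
time: 26.3
position: [0.5485, -0.3139, 0.3142]
tool_rot: [1.0, -0.016, -0.001, -0.001]
ft_force: [0.5, 0.2, -1.2]
grip_width: 0.0175
26.3 [ 0.5485 -0.3139  0.3142] [[ 0.9995 -0.0327 -0.0018]
 [-0.0327 -0.9995  0.0021]
 [-0.0018 -0.002  -1.    ]]
world [-0.0049 -0.0661 -0.281 ] tool [-0.0022  0.0668  0.2809] yaw -1.873309908242389
```

```bash
python3 -m inch '[{"ax":0,"ay":0,"az":0,"dx":-2,"dy":27,"dz":0,"gripper":0},{"ax":0,"ay":0,"az":0,"dx":0,"dy":40,"dz":0,"gripper":0},{"ax":0,"ay":0,"az":0,"dx":0,"dy":0,"dz":45,"gripper":0},{"ax":0,"ay":0,"az":0,"dx":0,"dy":0,"dz":45,"gripper":0},{"ax":0,"ay":0,"az":0,"dx":0,"dy":0,"dz":45,"gripper":0},{"ax":0,"ay":0,"az":0,"dx":0,"dy":0,"dz":30,"gripper":0},{"ax":0,"ay":0,"az":0,"dx":0,"dy":0,"dz":0,"gripper":0},{"ax":0,"ay":0,"az":0,"dx":0,"dy":0,"dz":0,"gripper":0}]'
python3 - <<'E'
from h import *
np.set_printoptions(precision=4,suppress=True)
c=cam("wrist"); save(c,"w16.png")
o=robot.get_obs(); Rt=R.from_quat(o["tool_rot"]).as_matrix(); print(o["time"],o["position"],Rt)
t=np.array([.5436,-.380,.0332]); print("tool",Rt.T@(t-o["position"]))
d=c["depth"];vv,uu=np.mgrid[0:420,0:560]; K=c["camera_matrix"]
X=np.stack([(uu-K[0,2])/K[0,0]*d,-(vv-K[1,2])/K[1,1]*d,-d],-1)@rot(c).T+c["position"]
g=(X[...,2]>.004)&(X[...,2]<.012)&(abs(uu-280)<60)&(vv<250); B=X[g]; print("base",cv2.minAreaRect(B[:,:2].astype(np.float32)*1000))
g=(X[...,2]>.055)&(X[...,2]<.085)&(vv<250)&(abs(uu-280)<60); B=X[g]; print("fork",B.min(0),B.max(0))
g=(X[...,2]>.15)&(vv<240)&(abs(uu-280)<20);B=X[g]; print("rod",[ (x,B[abs(B[:,0]-x)<.004].mean(0).round(4)) for x in(.58,.59,.60,.61,.62)])
E
```

```text
time: 27.1
position: [0.5448, -0.3811, 0.1506]
tool_rot: [1.0, -0.017, -0.0, -0.0]
ft_force: [-0.3, -0.3, -0.5]
grip_width: 0.0173
27.15 [ 0.5457 -0.382   0.1522] [[ 0.9994 -0.0336  0.0024]
 [-0.0336 -0.9994 -0.0022]
 [ 0.0025  0.0021 -1.    ]]
tool [-0.0025 -0.0021  0.119 ]
base ((556.7435913085938, -380.302978515625), (60.04720687866211, 123.25724029541016), 88.32295227050781)
fork [ 0.5907 -0.4044  0.055 ] [ 0.6061 -0.3586  0.0797]
rod [(0.58, array([ 0.58  , -0.3826,  0.1721])), (0.59, array([ 0.59  , -0.3828,  0.172 ])), (0.6, array([ 0.6   , -0.3831,  0.172 ])), (0.61, array([ 0.61  , -0.3835,  0.1721])), (0.62, array([ 0.6201, -0.3838,  0.1722]))]
```

View pics/w16.png

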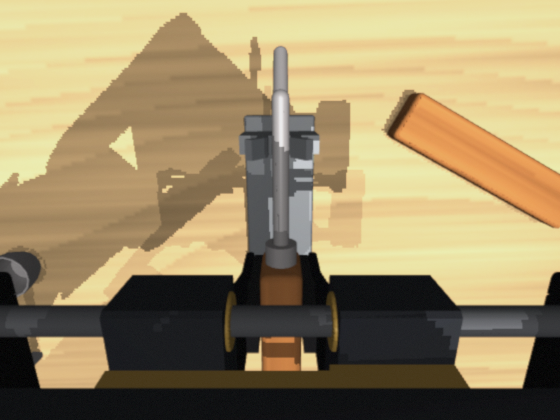

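```bash
python3 -m inch '[{"ax":0,"ay":0,"az":0,"dx":-1.5,"dy":-1.5,"dz":40,"gripper":0},{"ax":0,"ay":0,"az":0,"dx":0,"dy":0,"dz":30,"gripper":0},{"ax":0,"ay":0,"az":0,"dx":0,"dy":0,"dz":10,"gripper":0},{"ax":0,"ay":0,"az":0,"dx":0,"dy":0,"dz":0,"gripper":0},{"ax":0,"ay":0,"az":0,"dx":0,"dy":0,"dz":0,"gripper":0}]'
python3 - <<'E'
from h import *
np.set_printoptions(precision=4,suppress=True)
for i in range(4): c=cam("wrist")
save(c,"w17.png")
o=robot.get_obs(); Rt=R.from_quat(o["tool_rot"]).as_matrix(); print(o["time"],o["position"],Rt,o["ft_force"])
d=c["depth"];vv,uu=np.mgrid[0:420,0:560]; K=c["camera_matrix"]
X=np.stack([(uu-K[0,2])/K[0,0]*d,-(vv-K[1,2])/K[1,1]*d,-d],-1)@rot(c).T+c["position"]
g=(X[...,2]>.07)&(X[...,2]<.083)&(vv<250)&(abs(uu-280)<70)&(X[...,0]>.588)&(X[...,0]<.608); B=X[g]; print("fork",B.min(0),B.max(0))
g=(X[...,2]>.088)&(vv<240)&(abs(uu-280)<30);B=X[g]; print("rod",[ (x,B[abs(B[:,0]-x)<.004].mean(0).round(4)) for x in(.58,.59,.60,.61,.62)])
E
```

```text
time: 27.65
position: [0.5447, -0.3808, 0.0729]
tool_rot: [1.0, -0.017, 0.002, 0.002]
ft_force: [0.4, -0.9, -0.8]
grip_width: 0.0176
27.85 [ 0.5441 -0.3803  0.0725] [[ 0.9994 -0.0341  0.0025]
 [-0.0341 -0.9994 -0.0025]
 [ 0.0026  0.0024 -1.    ]] [ 0.0742 -0.1816 -1.6759]
fork [ 0.5908 -0.4047  0.07  ] [ 0.6062 -0.3585  0.0798]
rod [(0.58, array([ 0.58  , -0.3819,  0.0944])), (0.59, array([ 0.5899, -0.3821,  0.0944])), (0.6, array([ 0.6   , -0.3825,  0.0945])), (0.61, array([ 0.61  , -0.3828,  0.0945])), (0.62, array([ 0.6201, -0.3831,  0.0946]))]
```

View pics/w17.png

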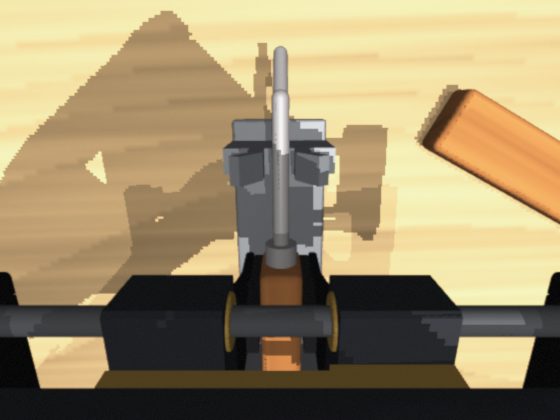

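```bash
python3 -m inch '[{"ax":0,"ay":0,"az":0,"dx":0,"dy":-0.5,"dz":12,"gripper":0},{"ax":0,"ay":0,"az":0,"dx":0,"dy":0,"dz":12,"gripper":0},{"ax":0,"ay":0,"az":0,"dx":0,"dy":0,"dz":10,"gripper":0},{"ax":0,"ay":0,"az":0,"dx":0,"dy":0,"dz":2,"gripper":0},{"ax":0,"ay":0,"az":0,"dx":0,"dy":0,"dz":1,"gripper":0},{"ax":0,"ay":0,"az":0,"dx":0,"dy":0,"dz":0,"gripper":0}]'
python3 -m inch '[{"ax":0,"ay":0,"az":0,"dx":0,"dy":0,"dz":1,"gripper":0},{"ax":0,"ay":0,"az":0,"dx":0,"dy":0,"dz":0,"gripper":0}]'
```

```text
time: 28.45
position: [0.5424, -0.3781, 0.0332]
tool_rot: [1.0, -0.017, -0.001, -0.001]
ft_force: [-1.5, 0.8, 1.7]
grip_width: 0.0177
time: 28.65
position: [0.5425, -0.3782, 0.0331]
tool_rot: [1.0, -0.017, -0.001, -0.001]
ft_force: [-3.6, 2.1, 7.6]
grip_width: 0.0176
```

```bash
python3 -m inch '[{"ax":0,"ay":0,"az":0,"dx":0,"dy":0,"dz":-0.8,"gripper":0},{"ax":0,"ay":0,"az":0,"dx":0,"dy":0,"dz":0,"gripper":30},{"ax":0,"ay":0,"az":0,"dx":0,"dy":0,"dz":0,"gripper":45},{"ax":0,"ay":0,"az":0,"dx":0,"dy":0,"dz":0,"gripper":60},{"ax":0,"ay":0,"az":0,"dx":0,"dy":0,"dz":0,"gripper":70},{"ax":0,"ay":0,"az":0,"dx":0,"dy":0,"dz":0,"gripper":70},{"ax":0,"ay":0,"az":0,"dx":0,"dy":0,"dz":0,"gripper":70}]'
python3 - <<'E'
from h import *
c=cam("wrist"); save(c,"w18.png"); print(robot.get_obs()["ft_force"])
E
```

```text
time: 29.35
position: [0.5432, -0.3789, 0.0333]
tool_rot: [1.0, -0.017, 0.0, 0.0]
ft_force: [0.4, -0.3, 0.5]
grip_width: 0.0565
[-0.01040223  0.45851828 -0.34764007]
```

View pics/w18.png

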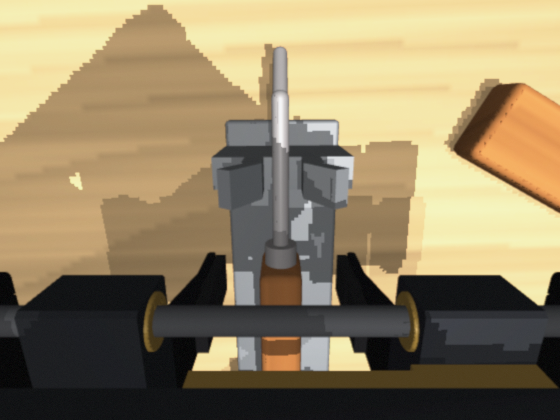

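Released and seated. I'll retreat straight up and back, then verify everything.

```bash
python3 -m inch '[{"ax":0,"ay":0,"az":0,"dx":0,"dy":0,"dz":-20,"gripper":70},{"ax":0,"ay":0,"az":0,"dx":0,"dy":0,"dz":-40,"gripper":70},{"ax":0,"ay":0,"az":0,"dx":0,"dy":0,"dz":-50,"gripper":70},{"ax":0,"ay":0,"az":0,"dx":0,"dy":0,"dz":-50,"gripper":70},{"ax":0,"ay":0,"az":0,"dx":0,"dy":0,"dz":-50,"gripper":70},{"ax":0,"ay":0,"az":0,"dx":-40,"dy":0,"dz":-50,"gripper":70},{"ax":0,"ay":0,"az":0,"dx":-40,"dy":0,"dz":-10,"gripper":70},{"ax":0,"ay":0,"az":0,"dx":0,"dy":0,"dz":0,"gripper":70}]'
python3 -m inch '[{"ax":0,"ay":0,"az":0,"dx":0,"dy":0,"dz":0,"gripper":70},{"ax":0,"ay":0,"az":0,"dx":0,"dy":0,"dz":0,"gripper":70}]'
python3 - <<'E'
from h import *
np.set_printoptions(precision=4,suppress=True)
c=cam("wrist"); save(c,"w19.png"); s=cam("side"); save(s,"s19.png"); 
cv2.imwrite("pics/s19c.png",cv2.resize(cv2.cvtColor(s["img"][100:225,240:360],cv2.COLOR_RGB2BGR),None,fx=4.5,fy=4.5,interpolation=cv2.INTER_CUBIC))
hsv=cv2.cvtColor(c["img"],cv2.COLOR_RGB2HSV)
m=cv2.inRange(hsv,(5,140,40),(15,255,255)); m[:, :255]=0; m[:,320:]=0; m[240:]=0
ys,xs=np.where(m>0)
P=np.array([px2w(c,x,y) for x,y in zip(xs,ys)]); T=P[P[:,2]>.06]; print("handle",cv2.minAreaRect(T[:,:2].astype(np.float32)*1000),np.median(T[:,2]))
for cc,n in((s,"side"),(cam("scene"),"scene")):
    d=cc["depth"]; vv,uu=np.mgrid[0:420,0:560]; K=cc["camera_matrix"]
    X=np.stack([(uu-K[0,2])/K[0,0]*d,-(vv-K[1,2])/K[1,1]*d,-d],-1)@rot(cc).T+np.array(cc["position"])
    m=((X[...,2]>0.015)&(d>0)&(X[...,0]>0.2)&(X[...,0]<1)&(np.abs(X[...,1])<.8)&(X[...,2]<.4)).astype(np.uint8)
    k,l,st,ce=cv2.connectedComponentsWithStats(m)
    for i in range(1,k):
        if st[i,4]>100:
            Q=X[l==i]; print(n,ce[i].round(),st[i,4],Q.min(0),Q.max(0))
    if n=="side":
        r=(X[...,1]>.085)&(X[...,1]<.127)&(X[...,2]>.15)&(abs(X[...,0]-.585)<.03)&(d>0); print("ring",X[r].min(0),X[r].max(0),np.median(X[r],0))
E
```

```text
time: 30.2
position: [0.469, -0.3764, 0.2955]
tool_rot: [1.0, -0.018, 0.0, 0.001]
ft_force: [0.9, -0.3, 1.1]
grip_width: 0.061
time: 30.4
position: [0.4724, -0.3763, 0.2916]
tool_rot: [1.0, -0.017, -0.0, -0.0]
ft_force: [0.4, 0.4, -0.1]
grip_width: 0.0609
handle ((493.8048095703125, -377.1873474121094), (16.16173553466797, 126.96794891357422), 88.31873321533203) 0.06695712732607503
side [331. 120.] 205 [0.6305 0.1359 0.2892] [0.6983 0.1576 0.3415]
side [172. 155.] 670 [0.2    0.0241 0.2347] [0.2697 0.134  0.3999]
side [282. 152.] 348 [0.469  0.0992 0.1712] [0.5972 0.2517 0.31  ]
side [255. 223.] 159 [0.4075 0.0242 0.0158] [0.4314 0.0839 0.0808]
side [379. 241.] 1659 [ 0.7133 -0.1954  0.015 ] [ 0.7998 -0.0191  0.2027]
side [208. 239.] 129 [ 0.2554 -0.0045  0.0166] [0.2795 0.0549 0.07  ]
side [301. 283.] 995 [ 0.3736 -0.4722  0.015 ] [ 0.5062 -0.1068  0.3999]
side [323. 287.] 283 [ 0.4542 -0.4363  0.2921] [ 0.49   -0.3447  0.3998]
side [327. 345.] 1137 [ 0.4274 -0.4113  0.0152] [ 0.6468 -0.3465  0.0825]
side [375. 401.] 693 [ 0.5552 -0.558   0.0154] [ 0.6305 -0.475   0.0298]
side [217.
[... 153 characters left out ...]
] 517 [ 0.4309 -0.4605  0.2906] [ 0.5119 -0.2801  0.3999]
scene [299. 141.] 388 [ 0.4999 -0.6854  0.0152] [ 0.6284 -0.4727  0.0351]
scene [296. 171.] 565 [ 0.4264 -0.4194  0.0152] [ 0.6419 -0.3441  0.0797]
scene [210. 186.] 799 [ 0.7128 -0.193   0.0156] [ 0.8007 -0.1299  0.2025]
scene [202. 289.] 11115 [ 0.4641 -0.0952  0.015 ] [0.7984 0.3177 0.3421]
scene [293. 235.] 163 [ 0.3737 -0.1496  0.015 ] [ 0.5029 -0.1071  0.032 ]
scene [358. 272.] 1032 [0.2    0.0838 0.2211] [0.2722 0.1786 0.3998]
scene [282. 281.] 146 [0.4081 0.0308 0.0151] [0.4297 0.0869 0.0819]
scene [335. 290.] 144 [ 0.2558 -0.0001  0.015 ] [0.2796 0.0575 0.068 ]
scene [155. 392.] 1577 [0.555 0.417 0.015] [0.6337 0.4996 0.1344]
```

View pics/w19.png

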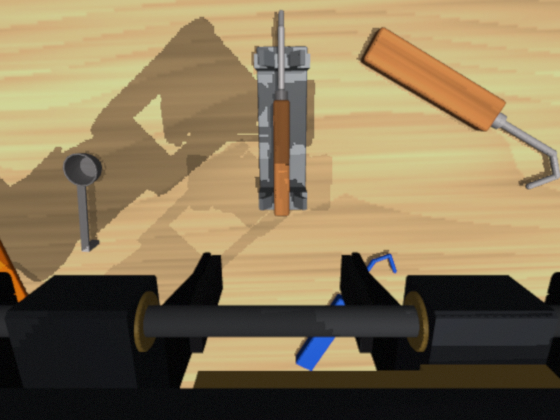

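View pics/s19c.png

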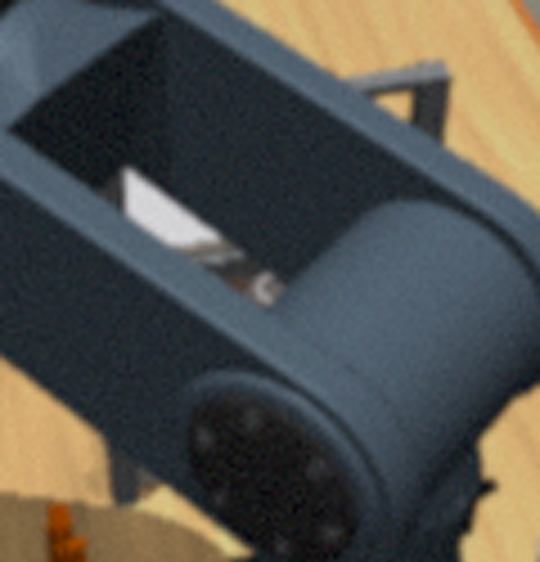

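The pole is seated where it was: handle centre (494,-377) mm against (494,-378) before, top at 67 mm. The bystanders are unmoved. The arm hides the shutter in the side view, so I'll move to look at it once more.

```bash
python3 -m inch '[{"ax":0,"ay":0,"az":0,"dx":0,"dy":0,"dz":-45,"gripper":70},{"ax":0,"ay":0,"az":0,"dx":0,"dy":0,"dz":-45,"gripper":70},{"ax":0,"ay":0,"az":0,"dx":0,"dy":-45,"dz":-30,"gripper":70},{"ax":0,"ay":0,"az":0,"dx":0,"dy":-50,"dz":0,"gripper":70},{"ax":0,"ay":0,"az":0,"dx":0,"dy":-50,"dz":0,"gripper":70},{"ax":0,"ay":0,"az":0,"dx":0,"dy":-50,"dz":0,"gripper":70},{"ax":0,"ay":0,"az":0,"dx":0,"dy":-50,"dz":0,"gripper":70},{"ax":0,"ay":0,"az":0,"dx":0,"dy":-40,"dz":0,"gripper":70}]'
python3 -m inch '[{"ax":0,"ay":0,"az":0,"dx":0,"dy":0,"dz":0,"gripper":70},{"ax":0,"ay":0,"az":0,"dx":0,"dy":0,"dz":0,"gripper":70}]'
python3 - <<'E'
from h import *
np.set_printoptions(precision=4,suppress=True)
c=cam("wrist"); save(c,"w20.png"); s=cam("side"); save(s,"s20.png"); print(robot.get_obs()["time"])
for cc in(c,s):
    d=cc["depth"]; vv,uu=np.mgrid[0:420,0:560]; K=cc["camera_matrix"]
    X=np.stack([(uu-K[0,2])/K[0,0]*d,-(vv-K[1,2])/K[1,1]*d,-d],-1)@rot(cc).T+np.array(cc["position"])
    r=(X[...,1]>.085)&(X[...,1]<.127)&(X[...,2]>.15)&(X[...,2]<.3)&(abs(X[...,0]-.585)<.03)&(d>0)
    if r.any(): print("ring",r.sum(),X[r].min(0),X[r].max(0),np.median(X[r],0))
    r=(X[...,1]<.16)&(X[...,1]>.10)&(abs(X[...,0]-.58)<.07)&(d>0)&(X[...,2]>.01)&(X[...,2]<.086)
    if r.any(): print("drawer front",r.sum(),X[r].min(0),np.median(X[r],0))
E
```

```text
time: 31.35
position: [0.4816, -0.0921, 0.4097]
tool_rot: [1.0, -0.016, -0.0, -0.001]
ft_force: [1.0, -0.7, 0.1]
grip_width: 0.061
time: 31.55
position: [0.4821, -0.0942, 0.4098]
tool_rot: [1.0, -0.016, -0.0, 0.0]
ft_force: [0.4, -0.4, 0.6]
grip_width: 0.0612
31.65
ring 657 [0.5678 0.0926 0.2053] [0.6025 0.127  0.2126] [0.5861 0.11   0.2094]
drawer front 2394 [0.51   0.1323 0.0102] [0.5839 0.1452 0.0614]
ring 51 [0.5658 0.0932 0.2044] [0.5989 0.1267 0.2131] [0.5829 0.1093 0.2097]
drawer front 629 [0.5103 0.1324 0.0105] [0.5778 0.1466 0.052 ]
```

View pics/w20.png

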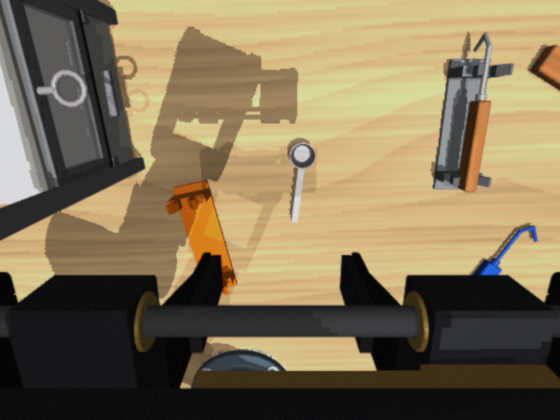

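View pics/s20.png

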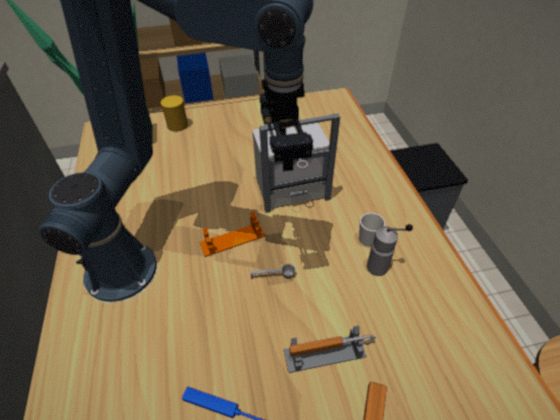

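```bash
python3 -c "
from rig import robot
print(robot.hand_in())"
```

```text
the job is handed in; nothing more can be done
None
```

I lifted the pole out of the grey rest, put its hook down through the ring and pulled the shutter home. Then I unhooked the pole, laid it back in its rest and handed the job in at about 32 s. The hand-in gives no verdict, so what follows is from my own readings.

- **Shutter and seal:** The strip touched at about 99 mm of shutter travel. The load then rose over roughly 3 to 4 mm and stiffened at about 7 N vertical, with about 3 N sideways, well under 14 N. After I let go, the ring stayed about 4 mm below its height just before touch (camera 0.209 m against 0.213 m). That fits the strip being pressed flat.
- **Less certain:** I could not measure the seal itself, so "flat" rests on the force curve and ring height. Ring travel measured across different camera views came out about 2 mm shorter than the pole position suggested. That is within the calibration error, and I relied on the force curve and same-view readings.
- **Pole:** It lies still in both forks with the hook end as before. Handle centre is at (494, -377) mm, against (494, -378) mm at the start, and its top is 67 mm up.
- **Everything else:** The drawer front looked shut, and the jar, scoop, grinder and cup measured as unmoved within about 2 mm. The gripper was clear of everything at hand-in.

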